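Pack up a level bridge for a glued offcut

TASK

Set up the bridge for a glue-up: two round steel feet, one low and one high, are fixed to the bench. Stand the two wooden blocks upright in the middle of the feet so that their tops come level (the tall block on the low foot, the short block on the high foot), lay the plywood plank flat across both blocks with equal overhang at the two ends, lay the small pine offcut on the middle of the plank along its length, and stand the steel weight on the middle of the offcut. Leave the glue bottle and the tape measure where they are.

Things in the scene. Friction and masses are not known exactly. Their poses are not given: they have to be found in the camera images.
- low_foot: low round steel disc fixed to the bench, 70 mm across, 10 mm high, flat top. Origin at the centre of its underside, on the bench top; z up. Its centre is about 170 mm from that of the high foot
- high_foot: higher round steel disc fixed to the bench, 70 mm across, 34 mm high, flat top. Origin at the centre of its underside, on the bench top; z up
- tall_block: loose pale wooden block, 40 x 40 mm square and 66 mm high, standing upright. Origin at the centre of its underside; z up, x and y square to its sides; 0.06 to 0.13 kg
- short_block: loose pale wooden block, 40 x 40 mm square and 42 mm high, standing upright. Origin at the centre of its underside; z up, x and y square to its sides; 0.06 to 0.13 kg
- plank: loose plywood plank lying flat, 240 mm long (its x axis), 50 mm wide (its y axis), 18 mm thick (z up). Origin at the centre of its underside; about 0.16 kg
- offcut_mid (a point): loose small pine offcut lying flat, 95 mm long, 28 mm wide, 19 mm thick; this point is the centre of its underside, with y along its length, x across its width, z up; about 0.11 kg
- weight: loose dark steel cylinder weight standing upright, 44 mm across, 44 mm high, with a shallow groove round it 30 mm above its foot. Origin at the centre of its underside; z up; 0.35 to 0.6 kg
- glue_bottle: bystander, leave alone: white glue bottle with a red nozzle, 57 mm across, 170 mm high, standing. Origin at the centre of its underside
- tape_measure: bystander, leave alone: tape measure standing on its base, 58 x 77 mm, 62 mm high. Origin at the centre of its underside
There are look-alikes about, which are no part of the job. Leave any green look-alike of the short_block alone.

How it is judged:
By the outcome, as a careful person would: the job done as asked, in the order asked, and still so for the second after the job is handed in, with the robot touching nothing.
It also fails if it takes over 106 s, if anything falls off the work surface, if the arm or the gripper's body presses on something with over 40 N, if the wrist force passes 120 N, or if a joint passes its speed limit or range.

ROBOT

A 6-joint arm with a two-finger parallel gripper is mounted at the origin on a cart in front of the work surface, level with it; the furniture and walls round the work are solid. World frame = base frame: x ahead of the robot, y to its left, z up, the work surface at z = 0. Lengths are in m, angles in rad, forces in N, time in s.
With the tool pointing down it reaches from about 0.375 to 0.9 m from the base axis. Payload 3.1 kg.
Tool frame: the origin (TCP) lies on the centre line of the jaws, within the pads' length; the fingertips stand 25 mm ahead of it and the grasp point (between the pads) lies 6 mm ahead of it (robot.nose_length is the y of the fingertips in the tool frame, in m); y points along the fingers, z is the direction in which the jaws open and shut, and the axes are right-handed (so a half turn about y gives the same grasp; the last joint's range is limited). The gripper opens to 87 mm and grips with 3 to 60 N. Pads are 19 mm wide; open, the fingers measure 117 mm over their backs; the gripper's body (75 mm by 190 mm) begins 51 mm behind the grasp point.
Start: joints at [0.999, 0.527, 1.433, -0, 1.181, -0.178], TCP at [0.24, 0.577, 0.248] pointing down, gripper open.
Joint ranges: [-3.08, 3.08], [-0.75, 2.2], [0.22, 2.44], [-1.43, 4.57], [0, 2.65], [-2.85, 2.85]. Speed limits (rad/s): [2.79, 2.79, 3.14, 3.14, 3.14, 3.14].

INTERFACE

Orientations are given as a unit quaternion [x, y, z, w].
In Python, from rig import robot, eyes, ticket gives the robot as it stands.
- The arm moves only by the tool play_rows, never from a script. Its argument "series" is a list of rows, each a list of 7 numbers: the opening, from 0 (shut) to 1 (fully open), then the shift along the tool's x, y, z scaled (see below), then the turn, a rotation vector about the tool's x, y, z scaled (see below). In form: [[claw, dx, dy, dz, ax, ay, az], ...]. A call has 1 to 12 rows; each row shifts and turns the commanded pose from where the row before left it, along the tool's axes as they then stand; what a row does not reach is not made up. The controller multiplies each number of a shift by 100 mm and each number of a turn by 180 degrees. A row lasts 1/12 s, in which the tool goes at most 41.7 mm and 7.16 degrees, less where a joint would pass 70% of its speed; a pose out of reach is approached as far as the arm can. A call with a number of a shift or a turn outside -1 to 1 is refused whole. A call with a gripper value outside its range is refused whole. The fingers move at their own pace and stop on an object; "grip_force" is the grip in N (left out, the last holds). Time passes only in rows, so rows that do not move let the fingers close. It gives the time, the measured TCP pose, the force and the opening at its end, in the units of the state.
- robot.get_obs(): the state, without advancing time (a new reading comes with each control period).
- eyes.camera(name): name is "scene" or "side" or "wrist"; returns the picture (420x560x3 uint8, red, green, blue); there is no depth.
- eyes.camera_params(name): a dict with "K" (3x3 intrinsics, pixels), "rvec" (rotation vector, rad) and "tvec" (3), from world to camera coordinates, as OpenCV has them. Camera axes: x right, y down, z forward; pixel columns grow to the right and rows downward; lengths in m; the calibration is good to about 2 mm. The wrist camera is an equidistant fisheye: a pixel r from the principal point sees the ray r / f radians off the axis. A picture is of the moment at which its call begins: read the wrist's pose just before it. camera_params takes no time and is no camera call; for the wrist camera it gives the pose at the moment of the call.
- ticket.hand_in(): hands the job in, once; it reports no verdict.
The state is a dict: "time": time; "q": joint angles; "joint_velocities": joint speeds; "joint_torque": joint torques, N m; "position": TCP position; "tool_rot": TCP orientation; "ft_force": force on the tool from outside, world axes, zero at the start; "moment": the same for the moment, N m; "grip_width": finger opening in m.
Only numpy, scipy, OpenCV 4.12 (cv2) and the standard library are available. Lean on these libraries where they do the work, as an engineer would, in place of code of your own. Each camera call takes 0.05 s, during which the arm holds its last target.

## Working session

There is one attempt and no reset: what is moved stays moved. The work goes in short steps, Python scripts to look and compute and a tool call to move; the robot and the scene stay as the last step left them, time stands still between calls to the robot, and variables do not carry over. Pictures are saved under pics/ and viewed, and the job is handed in when it is done.

Besides the shell and the picture viewer there is one more tool, called as name(argument=value, ...), one argument or row to a line, values as JSON. play_rows: Moves the arm, as the interface text tells. Its arguments: {"type":"object","properties":{"series":{"type":"array","items":{"type":"array","items":{"type":"number"}}},"grip_force":{"type":"number"}},"required":["series"]}

```bash
ls; mkdir -p pics
python3 - <<'E'
from rig import robot, eyes, ticket
import cv2
o=robot.get_obs(); print(o)
for n in ["scene","side","wrist"]:
    p=eyes.camera_params(n); print(n,p)
    cv2.imwrite(f"pics/{n}0.png",eyes.camera(n)[:,:,::-1])
E
```

```text
pics
{'time': 0.0, 'q': array([ 9.98495587e-01,  5.28452864e-01,  1.43390788e+00, -3.05553696e-05,
        1.18140049e+00, -1.78494615e-01]), 'joint_velocities': array([ 5.86353288e-04, -1.15898968e-03, -4.47654627e-05,  4.16898921e-04,
        9.20221192e-04, -7.84723905e-04]), 'joint_torque': array([ 1.74672947e-03, -4.40044999e+01, -1.76593423e+01,  6.32582442e-02,
        5.82715985e-02, -1.79646613e-04]), 'position': array([0.2394161 , 0.57658348, 0.24657798]), 'tool_rot': array([ 0.69416083, -0.13860125,  0.13805762, -0.69272688]), 'ft_force': array([-0.24858965, -0.34859349, -0.44772699]), 'moment': array([-0.0050612 , -0.0102275 ,  0.04010533]), 'grip_width': 0.08687722584229104}
scene {'K': array([[451.67573529,   0.        , 286.92759717],
       [  0.        , 451.67573529, 216.16294149],
       [  0.        ,   0.        ,   1.        ]]), 'rvec': array([ 2.30529791, -0.76854804,  0.30629677]), 'tvec': array([-0.40057238,  0.3261705 ,  0.76488313])}
side {'K': array([[534.74856438,   0.        , 279.89711643],
       [  0.        , 534.74856438, 203.26245648],
       [  0.        ,   0.        ,   1.        ]]), 'rvec': array([ 2.21401036, -1.22646127,  0.40795053]), 'tvec': array([-0.22565195,  0.45653196,  1.16528287])}
wrist {'K': array([[325.1922621 ,   0.        , 278.68474014],
       [  0.        , 325.1922621 , 213.45612647],
       [  0.        ,   0.        ,   1.        ]]), 'rvec': array([-2.43436894, -1.62545211, -0.20161044]), 'tvec': array([-0.6242039 , -0.02999704,  0.3889379 ])}
```

View pics/scene0.png

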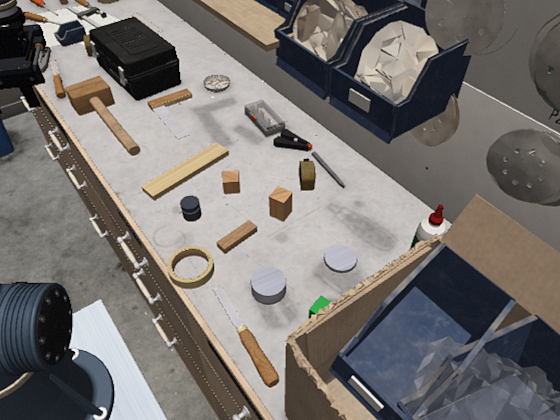

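View pics/side0.png

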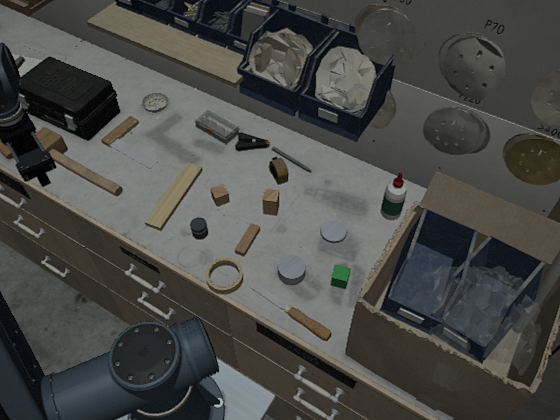

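View pics/wrist0.png

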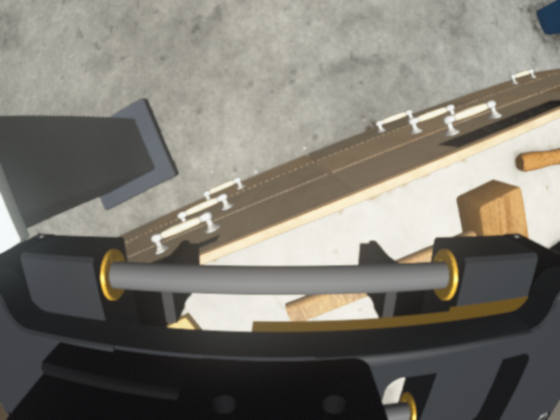

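Scene: plank at (186,170), short block (231,181), tall block (281,203), weight (190,208), offcut (238,236), discs (268,285) and (340,258), green look-alike (320,305). Next I'll zoom in on both views to measure.

```bash
cat > h.py <<'E'
import numpy as np, cv2, pickle
from rig import robot, eyes, ticket
from scipy.spatial.transform import Rotation as R
def ray(p,uv,fish=False):
    K=p["K"];Rm=cv2.Rodrigues(p["rvec"])[0];c=-Rm.T@p["tvec"]
    x=(uv[0]-K[0,2])/K[0,0];y=(uv[1]-K[1,2])/K[1,1]
    if fish:
        r=np.hypot(x,y); s=np.sin(r)/max(r,1e-9); d=np.array([x*s,y*s,np.cos(r)])
    else: d=np.array([x,y,1.])
    d=Rm.T@d
    return c,d/np.linalg.norm(d)
def onz(p,uv,z,fish=False):
    c,d=ray(p,uv,fish); return c+d*(z-c[2])/d[2]
def proj(p,X):
    Rm=cv2.Rodrigues(p["rvec"])[0]; q=Rm@np.asarray(X,float)+p["tvec"]; return (p["K"]@(q/q[2]))[:2]
def mid(p1,u1,p2,u2):
    c1,d1=ray(p1,u1);c2,d2=ray(p2,u2)
    A=np.stack([d1,-d2],1);t=np.linalg.lstsq(A,c2-c1,rcond=None)[0]
    a=c1+d1*t[0];b=c2+d2*t[1];return (a+b)/2,np.linalg.norm(a-b)
E
python3 - <<'E'
import cv2
for n,(x0,y0,x1,y1) in {"scene":(130,130,370,310),"side":(140,150,360,300)}.items():
    im=cv2.imread(f"pics/{n}0.png")[y0:y1,x0:x1]
    s=800/(x1-x0); s=min(s,600/(y1-y0)); print(n,s)
    cv2.imwrite(f"pics/{n}0z.png",cv2.resize(im,None,fx=s,fy=s,interpolation=cv2.INTER_CUBIC))
E
```

```text
scene 3.3333333333333335
side 3.6363636363636362
```

View pics/scene0z.png

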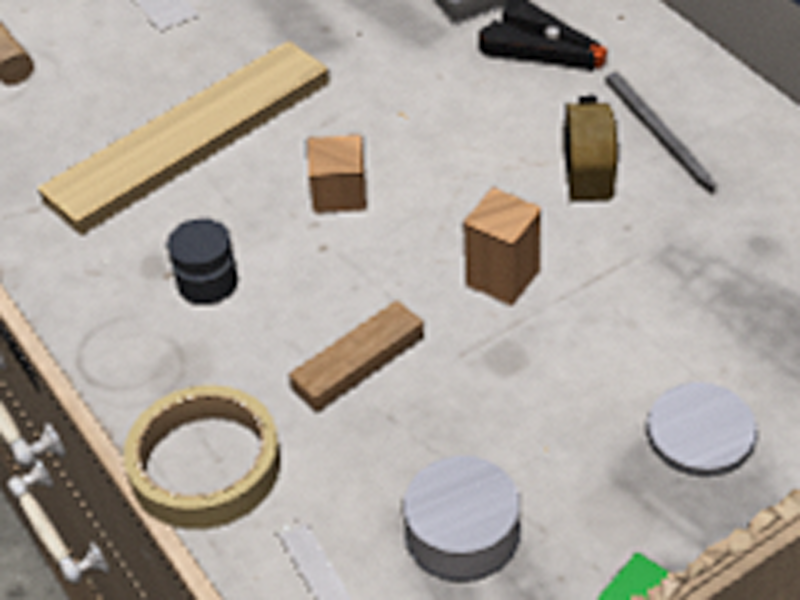

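View pics/side0z.png

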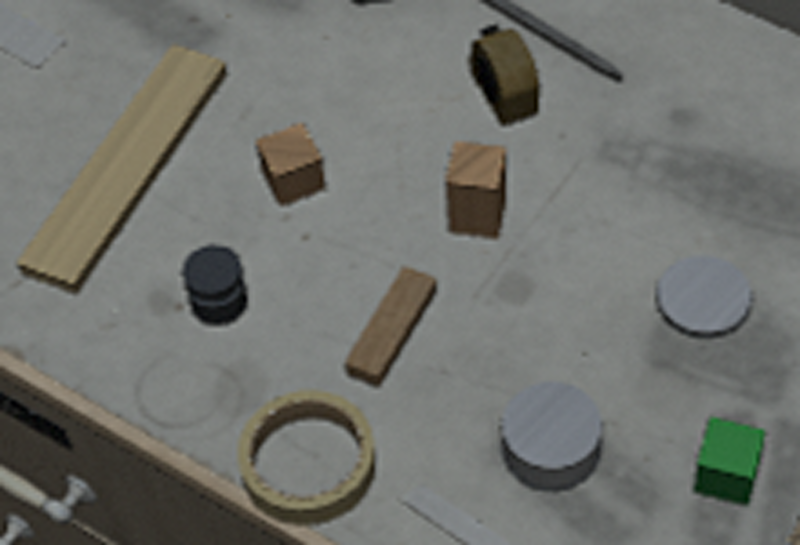

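The zooms show every top face clearly: weight and discs as ellipses, blocks, plank and offcut as quads. I'll ray-cast the top corners at the known heights.

```bash
cat > m.py <<'E'
from h import *
S=800/240; D=800/220
f={"scene":lambda u:((u[0]+.5)/S-.5+130,(u[1]+.5)/S-.5+130),"side":lambda u:((u[0]+.5)/D-.5+140,(u[1]+.5)/D-.5+150)}
T={"plank":(.018,{"scene":[(40,192),(291,42),(329,72),(81,222)],"side":[(20,266),(177,46),(226,66),(73,285)]}),
"short":(.042,{"scene":[(306,138),(360,135),(365,174),(310,178)],"side":[(257,140),(304,126),(324,160),(275,176)]}),
"tall":(.066,{"scene":[(497,188),(541,210),(511,244),(465,226)],"side":[(455,143),(506,146),(499,188),(448,181)]}),
"offcut":(.019,{"scene":[(290,378),(399,302),(424,325),(317,402)],"side":[(347,367),(408,268),(436,280),(378,378)]})}
for k,(z,d) in T.items():
    for n,c in d.items():
        p=eyes.camera_params(n); P=np.array([onz(p,f[n](u),z)[:2] for u in c])
        e=np.roll(P,-1,0)-P
        print(k,n,P.mean(0).round(4),"len",np.linalg.norm(e,axis=1).round(3),"ang",np.degrees(np.arctan2(e[:,1],e[:,0])).round(1))
E2={"weight":(.044,{"scene":[(169,201),(242,272)],"side":[(183,214),(247,288)]})}
# ellipses: top extents -> use left/right/top points
C={"weight":(.044,.022,{"scene":[(168,240),(232,245),(199,219),(201,272)],"side":[(183,270),(243,274),(214,246),(212,294)]}),
"high":(.034,.035,{"scene":[(404,505),(519,507),(463,457),(460,553)],"side":[(502,430),(602,433),(553,382),(549,469)]}),
"low":(.010,.035,{"scene":[(647,426),(756,430),(701,382),(701,465)],"side":[(656,294),(751,298),(704,257),(702,334)]})}
for k,(z,r,d) in C.items():
    for n,c in d.items():
        p=eyes.camera_params(n); P=np.array([onz(p,f[n](u),z)[:2] for u in c])
        A=np.c_[2*P,np.ones(len(P))];s=np.linalg.lstsq(A,(P**2).sum(1),rcond=None)[0]
        print(k,n,s[:2].round(4),"r",np.sqrt(s[2]+s[0]**2+s[1]**2).round(4))
E
python3 m.py
```

```text
plank scene [0.472  0.3816] len [0.24  0.05  0.234 0.047] ang [   9.6  -84.7 -171.2  102.6]
plank side [0.4666 0.3799] len [0.24  0.048 0.236 0.046] ang [   9.   -85.5 -171.4   99.5]
short scene [0.5311 0.2668] len [0.04  0.042 0.039 0.043] ang [ -31.8 -118.   149.5   62.3]
short side [0.5277 0.2646] len [0.038 0.038 0.039 0.039] ang [ -36.5 -120.5  145.1   57.2]
tall scene [0.578 0.125] len [0.037 0.038 0.035 0.042] ang [ -72.1 -159.2  114.9   23.2]
tall side [0.5759 0.1244] len [0.039 0.04  0.038 0.037] ang [ -62.5 -155.1  112.    25. ]
offcut scene [0.4539 0.1192] len [0.095 0.027 0.093 0.028] ang [   7.7  -85.9 -172.1   97.6]
offcut side [0.4502 0.118 ] len [0.096 0.024 0.094 0.025] ang [   7.   -85.4 -172.6   99.6]
weight scene [0.4076 0.2445] r 0.024
weight side [0.4061 0.2446] r 0.0219
high scene [ 0.4328 -0.0289] r 0.0343
high side [ 0.43   -0.0308] r 0.035
low scene [ 0.6021 -0.0571] r 0.0345
low side [ 0.5971 -0.0605] r 0.035
```

Run:
```python
from h import *
s=eyes.camera_params("scene");d=eyes.camera_params("side")
D=800/220
print("green top", [onz(d,((u+.5)/D+139.5,(v+.5)/D+149.5),.042)[:2].round(3) for u,v in [(711,419),(764,430),(750,464),(701,458)]])
o=robot.get_obs(); M=R.from_quat(o["tool_rot"]).as_matrix(); print(M.round(3))
for n in["wrist"]:
  p=eyes.camera_params(n);Rm=cv2.Rodrigues(p["rvec"])[0];c=-Rm.T@p["tvec"]
  print("cam in tool",(M.T@(c-o["position"])).round(3)); print((Rm@M).round(3))
im=np.vstack([cv2.imread("pics/scene0.png")[190:420,270:560],])
cv2.imwrite("pics/boxs.png",cv2.resize(im,None,fx=2.5,fy=2.5))
im=cv2.imread("pics/side0.png")[160:420,330:560]
cv2.imwrite("pics/boxd.png",cv2.resize(im,None,fx=2.3,fy=2.3))
```

```text
green top [array([ 0.488, -0.124]), array([ 0.499, -0.159]), array([ 0.471, -0.163]), array([ 0.457, -0.133])]
[[ 0.923 -0.001  0.384]
 [-0.384 -0.001  0.923]
 [-0.    -1.    -0.002]]
cam in tool [-0.067 -0.137  0.   ]
[[-0.    -0.001  1.   ]
 [ 0.969 -0.247  0.   ]
 [ 0.247  0.969  0.001]]
```

View pics/boxs.png

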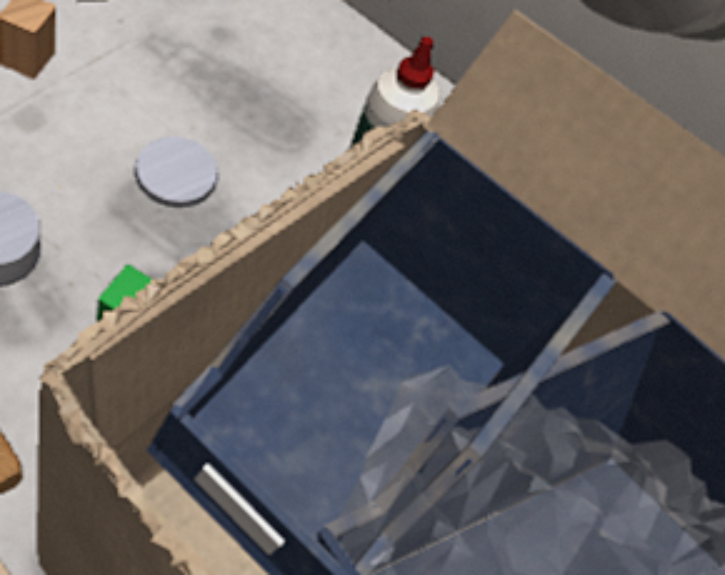

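View pics/boxd.png

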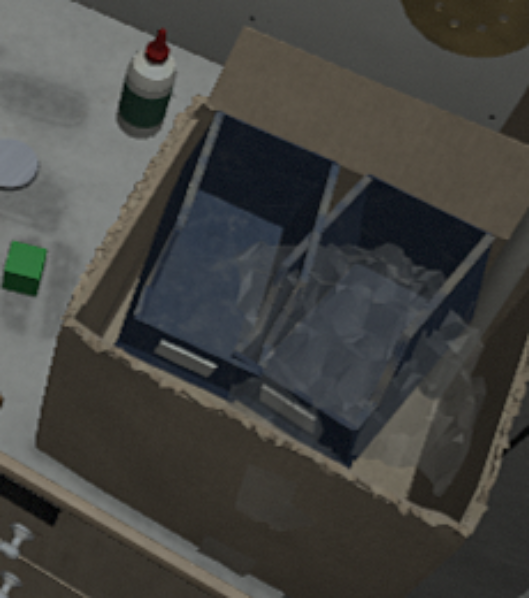

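Run:
```python
from h import *
s=eyes.camera_params("scene");d=eyes.camera_params("side")
for n,a,b in[("near",(286.8,340),(359.6,301.3)),("far",(440,240),(418.3,203.5)),("glue",(441,207),(399.6,175))]: print(n,mid(s,a,d,b))
```

```text
near (array([ 0.30568231, -0.2549618 ,  0.28523411]), np.float64(0.005266668421549537))
far (array([ 0.59091057, -0.25537271,  0.27026868]), np.float64(0.00011944938722094995))
glue (array([ 0.73797283, -0.16462922,  0.16849048]), np.float64(0.005695282365621387))
```

```bash
cat >> h.py <<'E'
def yaw(M): return np.degrees(np.arctan2(M[1,2],M[0,2]))
def plan(wps,claw,vmax=36.,wmax=6.3,start=None):
    """wps: list of (x,y,z,yawdeg or None[,n rows]); prints rows"""
    o=robot.get_obs(); p=o["position"].copy(); M=R.from_quat(o["tool_rot"]).as_matrix()
    if start is not None: p=np.array(start[:3])
    rows=[]
    for w in wps:
        t=np.array(w[:3]); y0=yaw(M); dy=0 if w[3] is None else (w[3]-y0+180)%360-180
        if w[3] is None: pass
        # desired final rotation: pure tool-down
        n=int(max(1,np.ceil(np.linalg.norm(t-p)/(vmax/1000)),np.ceil(abs(dy)/wmax)))
        if len(w)>4 and w[4]: n=max(n,w[4])
        tilt=np.zeros(3)
        for i in range(n):
            goal=p+(t-p)/(n-i)
            d=np.round(M.T@(goal-p)*10,2 if i<n-1 else 3)
            a=0
            if w[3] is not None:
                rem=(w[3]-yaw(M)+180)%360-180
                a=np.round(-rem/(n-i)/180,3)
            p=p+M@d/10
            M=M@R.from_rotvec([0,np.radians(a*180),0]).as_matrix()
            rows.append([claw]+[float(v)+0 for v in d]+[0,float(a)+0,0])
    print(len(rows)); 
    for k in range(0,len(rows),12): print(str(rows[k:k+12]).replace(" ","").replace("0.0,","0,").replace("-0,","0,"))
    print("end",p.round(4),yaw(M).round(1))
def st():
    o=robot.get_obs();M=R.from_quat(o["tool_rot"]).as_matrix()
    print("t",round(o["time"],2),"p",o["position"].round(4),"yaw",yaw(M).round(2),"down",(-M[2,1]).round(4),M[:2,1].round(4),"F",o["ft_force"].round(1),"w",round(o["grip_width"],4))
E
python3 -c "
from h import *
st();plan([(.577,.1247,.25,113.3)],1)"
```

```text
t 0.15 p [0.2395 0.5767 0.2468] yaw 67.44 down 1.0 [-0.0009 -0.0014] F [-0.6 -0.4  0. ] w 0.087
16
[[1,0.3,0,-0.18,0,-0.016,0],[1,0.29,0,-0.19,0,-0.016,0],[1,0.28,0,-0.21,0,-0.016,0],[1,0.27,0,-0.22,0,-0.016,0],[1,0.26,0,-0.24,0,-0.016,0],[1,0.25,0,-0.25,0,-0.016,0],[1,0.24,0,-0.26,0,-0.016,0],[1,0.22,0,-0.27,0,-0.016,0],[1,0.21,0,-0.29,0,-0.016,0],[1,0.2,0,-0.3,0,-0.016,0],[1,0.18,0,-0.3,0,-0.016,0],[1,0.16,-0.01,-0.31,0,-0.016,0]]
[[1,0.15,0,-0.32,0,-0.016,0],[1,0.13,-0.01,-0.33,0,-0.016,0],[1,0.12,0,-0.34,0,-0.015,0],[1,0.095,-0.009,-0.338,0,-0.016,0]]
end [0.577  0.1247 0.25  ] 113.3
```

play_rows(
  series=[
    [1,0.3,0,-0.18,0,-0.016,0],
    [1,0.29,0,-0.19,0,-0.016,0],
    [1,0.28,0,-0.21,0,-0.016,0],
    [1,0.27,0,-0.22,0,-0.016,0],
    [1,0.26,0,-0.24,0,-0.016,0],
    [1,0.25,0,-0.25,0,-0.016,0],
    [1,0.24,0,-0.26,0,-0.016,0],
    [1,0.22,0,-0.27,0,-0.016,0],
    [1,0.21,0,-0.29,0,-0.016,0],
    [1,0.2,0,-0.3,0,-0.016,0],
    [1,0.18,0,-0.3,0,-0.016,0],
    [1,0.16,-0.01,-0.31,0,-0.016,0],
  ],
)

```text
time: 1.15
position: [0.493, 0.2373, 0.2482]
tool_rot: [0.703, 0.074, -0.075, -0.703]
ft_force: [0.7, 0.7, -0.4]
grip_width: 0.0868
```

play_rows(
  series=[
    [1,0.15,0,-0.32,0,-0.016,0],
    [1,0.13,-0.01,-0.33,0,-0.016,0],
    [1,0.12,0,-0.34,0,-0.015,0],
    [1,0.095,-0.009,-0.338,0,-0.016,0],
    [1,0,0,0,0,0,0],
    [1,0,0,0,0,0,0],
    [1,0,0,0,0,0,0],
  ],
)

```text
time: 1.73
position: [0.5765, 0.1252, 0.2499]
tool_rot: [-0.692, -0.142, 0.143, 0.693]
ft_force: [-0.5, 1.1, -0.4]
grip_width: 0.0871
```

Run:
```python
from h import *
st(); p=eyes.camera_params("wrist"); im=eyes.camera("wrist"); pickle.dump(p,open("w1.pkl","wb"))
cv2.imwrite("pics/w1.png",cv2.resize(im[:,:,::-1],None,fx=1.4,fy=1.4,interpolation=cv2.INTER_CUBIC)); cv2.imwrite("pics/w1r.png",im[:,:,::-1]); st()
```

```text
t 1.73 p [0.5765 0.1252 0.2499] yaw 113.27 down 1.0 [-0.0019  0.0005] F [-0.5  1.1 -0.4] w 0.0871
t 1.78 p [0.5762 0.1258 0.25  ] yaw 113.35 down 1.0 [-0.0019  0.0004] F [0.2 0.7 0.1] w 0.0871
```

View pics/w1.png

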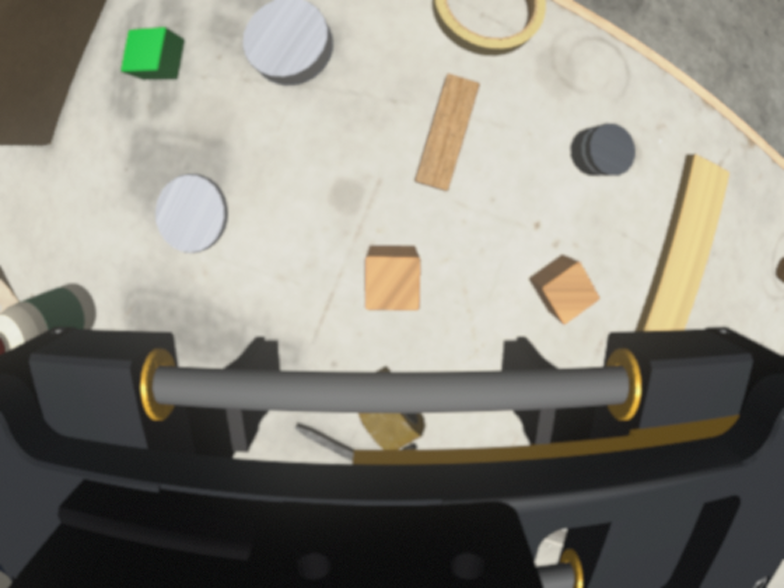

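The wrist view shows everything: tall block top (365–420, 257–310), short block (570,292), both discs, offcut (447,132) and weight (608,150). I'll measure from here.

Run:
```python
from h import *
p=pickle.load(open("w1.pkl","rb")); f=lambda u:((u[0]+.5)/1.4-.5,(u[1]+.5)/1.4-.5)
Q={"tall":(.066,[(366,258),(419,257),(421,310),(365,310)]),"short":(.042,[(543,281),(581,262),(599,297),(565,324)]),
"offcut":(.019,[(447,75),(479,82),(447,189),(416,181)])}
for k,(z,c) in Q.items():
    P=np.array([onz(p,f(u),z,True)[:2] for u in c]);e=np.roll(P,-1,0)-P
    print(k,P.mean(0).round(4),np.linalg.norm(e,axis=1).round(3),np.degrees(np.arctan2(e[:,1],e[:,0])).round(1))
im=cv2.imread("pics/w1r.png"); hsv=cv2.cvtColor(im,cv2.COLOR_BGR2HSV)
for k,z,r,(u,v) in [("low",.010,.035,(191,213)),("high",.034,.035,(286,37)),("weight",.044,.022,(611,149))]:
    b,g,rr=[im[...,i].astype(int) for i in range(3)]
    print(im[int(v/1.4),int(u/1.4)])
    if k=="weight": m=(im.max(2)<90)
    else: m=((b-rr)>5)&(im.max(2)>120)
    m=m.astype(np.uint8); m=cv2.morphologyEx(m,cv2.MORPH_OPEN,np.ones((3,3)))
    n,l,s,c=cv2.connectedComponentsWithStats(m); i=l[int(v/1.4),int(u/1.4)]; print(k,i,s[i])
    cn=max(cv2.findContours((l==i).astype(np.uint8),0,cv2.CHAIN_APPROX_NONE)[0],key=len)[:,0]
    P=np.array([onz(p,u,z,True)[:2] for u in cn]); c,r=cv2.minEnclosingCircle(P.astype(np.float32)*1000)
    A=np.c_[2*P,np.ones(len(P))];q=np.linalg.lstsq(A,(P**2).sum(1),rcond=None)[0]
    print(np.round(c,1),round(r,1),"fit",q[:2].round(4),np.sqrt(q[2]+q[0]**2+q[1]**2).round(4))
```

```text
tall [0.5789 0.1285] [0.038 0.039 0.041 0.038] [ 114.4   26.2  -66.8 -158.5]
short [0.5302 0.2689] [0.036 0.036 0.038 0.043] [ 139.6   57.5  -28.4 -124.3]
offcut [0.4551 0.1233] [0.027 0.094 0.026 0.092] [ 103.2    7.1  -80.4 -172.5]
[217 211 209]
low 3 [ 112  126   47   53 1967]
[601.3 -56.8] 33.6 fit [ 0.6015 -0.0571] 0.0325
[208 202 199]
high 1 [ 175    0   58   54 2459]
[433.4 -27.2] 33.8 fit [ 0.4337 -0.027 ] 0.0328
[109 104 100]
weight 0 [     0      0    560    420 153166]
[493.2 100.6] 457.9 fit [0.4869 0.114 ] 0.303
```

```bash
python3 -c "
from h import *
st();plan([(.578,.1265,.12,113.5),(.578,.1265,.046,113.5,4)],1)"
```

```text
t 1.78 p [0.5762 0.1258 0.25  ] yaw 113.35 down 1.0 [-0.0019  0.0004] F [0.2 0.7 0.1] w 0.0871
8
[[1,0.01,0.33,0,0,0,0],[1,0,0.32,0,0,0,0],[1,0.01,0.33,0,0,0,0],[1,0.002,0.32,-0.003,0,-0.001,0],[1,0,0.18,0,0,0,0],[1,0,0.19,0,0,0,0],[1,0,0.18,0,0,0,0],[1,0.001,0.19,-0.001,0,0,0]]
end [0.578  0.1265 0.046 ] 113.5
```

play_rows(
  series=[
    [1,0.01,0.33,0,0,0,0],
    [1,0,0.32,0,0,0,0],
    [1,0.01,0.33,0,0,0,0],
    [1,0,0.32,0,0,0,0],
    [1,0,0.18,0,0,0,0],
    [1,0,0.19,0,0,0,0],
    [1,0,0.18,0,0,0,0],
    [1,0,0.19,0,0,0,0],
    [1,0,0,0,0,0,0],
    [0,0,0,0,0,0,0],
    [0,0,0,0,0,0,0],
    [0,0,0,0,0,0,0],
  ],
  grip_force=25,
)

```text
time: 2.78
position: [0.5799, 0.1265, 0.0479]
tool_rot: [0.693, 0.144, -0.142, -0.692]
ft_force: [-0.8, -1.5, -0.3]
grip_width: 0.0744
```

play_rows(
  series=[
    [0,0,0,0,0,0,0],
    [0,0,0,0,0,0,0],
    [0,0,0,0,0,0,0],
  ],
)

```text
time: 3.03
position: [0.5796, 0.126, 0.0473]
tool_rot: [0.693, 0.144, -0.142, -0.692]
ft_force: [0.6, -0.1, 0.2]
grip_width: 0.055
```

```bash
python3 -c "
from h import *
st();plan([(.578,.1265,.10,113.5,3),(.601,-.058,.10,80.4)],0,vmax=30)"
```

```text
t 3.03 p [0.5796 0.126  0.0473] yaw 113.33 down 1.0 [0.0015 0.0001] F [ 0.6 -0.1  0.2] w 0.055
10
[[0,0,-0.18,0,0,0,0],[0,-0.01,-0.17,0.01,0,0,0],[0,-0.001,-0.177,0.001,0,-0.001,0],[0,-0.08,0,-0.25,0,0.026,0],[0,-0.05,0,-0.26,0,0.026,0],[0,-0.03,0,-0.26,0,0.026,0],[0,-0.01,0,-0.27,0,0.026,0],[0,0.01,0,-0.27,0,0.027,0],[0,0.03,0,-0.26,0,0.026,0],[0,0.057,0,-0.262,0,0.027,0]]
end [ 0.601 -0.058  0.1  ] 80.4
```

play_rows(
  series=[
    [0,0,0,0,0,0,0],
    [0,0,0,0,0,0,0],
    [0,0,0,0,0,0,0],
    [0,0,0,0,0,0,0],
  ],
)

```text
time: 3.37
position: [0.5791, 0.126, 0.0466]
tool_rot: [-0.692, -0.143, 0.143, 0.693]
ft_force: [-0.7, 0.2, 1.7]
grip_width: 0.0402
```

Run:
```python
from h import *
st(); p=eyes.camera_params("wrist"); im=eyes.camera("wrist"); pickle.dump(p,open("w2.pkl","wb"))
cv2.imwrite("pics/w2.png",cv2.resize(im[:,:,::-1],None,fx=1.4,fy=1.4,interpolation=cv2.INTER_CUBIC))
st()
```

```text
t 3.37 p [0.5791 0.126  0.0466] yaw 113.32 down 1.0 [-0.0002  0.0002] F [-0.7  0.2  1.7] w 0.0402
t 3.42 p [0.5791 0.126  0.0466] yaw 113.32 down 1.0 [-0.0001  0.0001] F [-1.1  0.1  2.7] w 0.0398
```

View pics/w2.png

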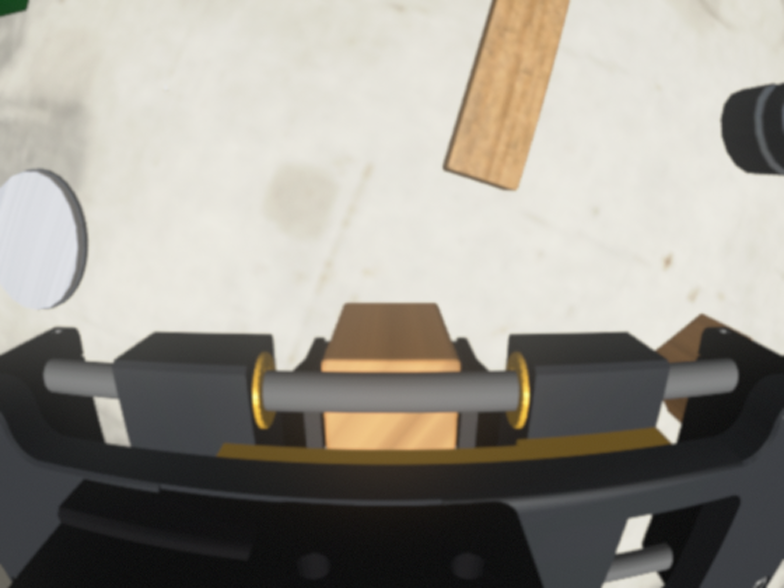

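Run:
```python
from h import *
p=pickle.load(open("w2.pkl","rb")); f=lambda u:((u[0]+.5)/1.4-.5,(u[1]+.5)/1.4-.5)
o=robot.get_obs(); M=R.from_quat(o["tool_rot"]).as_matrix()
for u,z in [((322,360),.066),((460,359),.066),((345,303),0),((437,303),0)]:
    print((M.T@(onz(p,f(u),z,True)-o["position"])).round(4))
```

```text
[-0.0193 -0.0194 -0.0193]
[-0.0196 -0.0193  0.0193]
[-0.0184  0.0466 -0.0191]
[-0.0184  0.0467  0.0194]
```

play_rows(
  series=[
    [0,0,-0.18,0,0,0,0],
    [0,0,-0.17,0,0,0,0],
    [0,0,-0.18,0,0,0,0],
    [0,-0.08,0,-0.25,0,0.026,0],
    [0,-0.05,0,-0.26,0,0.026,0],
    [0,-0.03,0,-0.26,0,0.026,0],
    [0,-0.01,0,-0.27,0,0.026,0],
    [0,0.01,0,-0.27,0,0.027,0],
    [0,0.03,0,-0.26,0,0.026,0],
    [0,0.05,0,-0.26,0,0.027,0],
    [0,0,0,0,0,0,0],
    [0,0,0,0,0,0,0],
  ],
)

```text
time: 4.42
position: [0.6009, -0.06, 0.0991]
tool_rot: [-0.704, 0.061, -0.061, 0.704]
ft_force: [-0.2, 0.9, -1.8]
grip_width: 0.0397
```

Run:
```python
from h import *
st(); p=eyes.camera_params("wrist"); im=eyes.camera("wrist"); pickle.dump(p,open("w3.pkl","wb"))
cv2.imwrite("pics/w3.png",cv2.resize(im[:,:,::-1],None,fx=1.4,fy=1.4,interpolation=cv2.INTER_CUBIC))
st()
plan([(.601,-.058,.066,80.4,4),(.601,-.058,.0565,80.4,2)],0)
```

```text
t 4.42 p [ 0.6009 -0.06    0.0991] yaw 80.08 down 1.0 [-0.0002  0.0001] F [-0.2  0.9 -1.8] w 0.0397
t 4.47 p [ 0.6003 -0.0587  0.099 ] yaw 80.18 down 1.0 [-0.0012  0.0006] F [ 0.4  0.2 -0.4] w 0.0396
6
[[0,0,0.08,0,0,0,0],[0,0,0.08,0,0,0,0],[0,0,0.08,0,0,-0.001,0],[0,0.006,0.09,0.008,0,0,0],[0,0,0.05,0,0,0,0],[0,0,0.045,0,0,0,0]]
end [ 0.601  -0.058   0.0565] 80.4
```

View pics/w3.png

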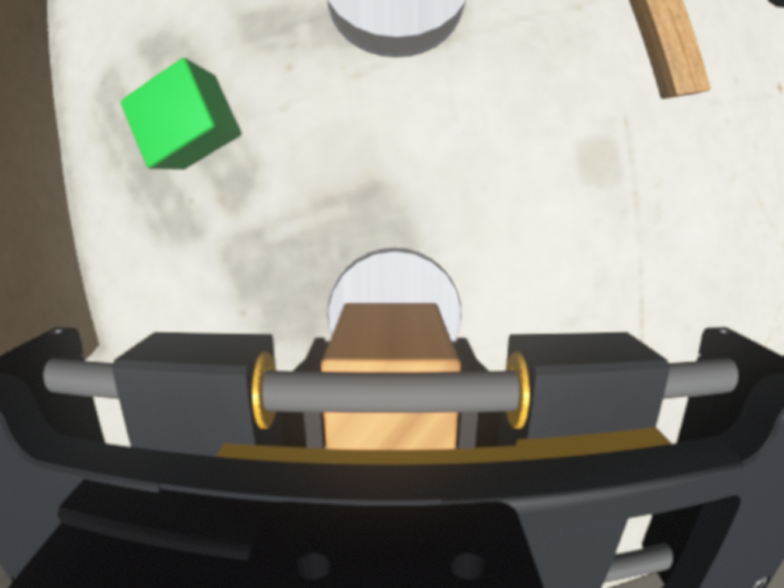

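The block hangs over the disc, whose arc runs from (329,312) through (394,249) to (461,312). I'll compare its centre with the tool.

```bash
cat >> h.py <<'E'
def arc(pk,pts,z,scale=1.4):
    p=pickle.load(open(pk,"rb")); P=np.array([onz(p,((u+.5)/scale-.5,(v+.5)/scale-.5),z,True)[:2] for u,v in pts])
    from scipy.optimize import least_squares
    return P,lambda r:least_squares(lambda c:np.linalg.norm(P-c,axis=1)-r,P.mean(0)+[.02,0]).x
E
python3 - <<'E'
from h import *
P,f=arc("w3.pkl",[(329,312),(337,283),(359,259),(394,249),(429,257),(453,282),(461,312)],.010)
print(f(.035),f(.034),np.linalg.norm(P-f(.035),axis=1).round(4)); st()
E
```

```text
[ 0.60120985 -0.05740525] [ 0.59994445 -0.05718966] [0.0344 0.0346 0.0351 0.0351 0.0353 0.0346 0.0343]
t 4.47 p [ 0.6003 -0.0587  0.099 ] yaw 80.18 down 1.0 [-0.0012  0.0006] F [ 0.4  0.2 -0.4] w 0.0396
```

play_rows(
  series=[
    [0,0,0.08,0.01,0,0,0],
    [0,0,0.08,0,0,0,0],
    [0,0,0.08,0,0,0,0],
    [0,0,0.09,0,0,0,0],
    [0,0,0.05,0,0,0,0],
    [0,0,0.03,0,0,0,0],
    [0,0,0,0,0,0,0],
    [0,0,0,0,0,0,0],
  ],
)

```text
time: 5.13
position: [0.601, -0.0573, 0.0582]
tool_rot: [-0.705, 0.06, -0.06, 0.705]
ft_force: [-0.1, 0.2, -0.5]
grip_width: 0.04
```

```bash
python3 -c "
from h import *
st()"
```

```text
t 5.13 p [ 0.601  -0.0573  0.0582] yaw 80.23 down 1.0 [-0.0001  0.    ] F [-0.1  0.2 -0.5] w 0.04
```

play_rows(
  series=[
    [0,0,0.01,0,0,0,0],
    [0,0,0.01,0,0,0,0],
    [0,0,0,0,0,0,0],
  ],
)

```text
time: 5.38
position: [0.6013, -0.0575, 0.0567]
tool_rot: [0.705, -0.06, 0.061, -0.704]
ft_force: [-0.8, 0.5, -0.5]
grip_width: 0.0397
```

play_rows(
  series=[
    [0.7,0,0,0,0,0,0],
    [0.7,0,0,0,0,0,0],
    [0.7,0,0,0,0,0,0],
    [0.7,0,0,0,0,0,0],
    [0.9,0,-0.1,0,0,0,0],
    [0.9,0,-0.3,0,0,0,0],
    [0.9,0,-0.3,0,0,0,0],
    [0.9,0,-0.3,0,0,0,0],
    [0.9,0,-0.3,0,0,0,0],
  ],
)

```text
time: 6.13
position: [0.6007, -0.0573, 0.1885]
tool_rot: [0.705, -0.06, 0.06, -0.705]
ft_force: [0.9, 0.7, -0.1]
grip_width: 0.0771
```

Run:
```python
from h import *
st()
plan([(.529,.2665,.2,58.4),(.529,.2665,.15,58.4)],1)
```

```text
t 6.13 p [ 0.6007 -0.0573  0.1885] yaw 80.22 down 1.0 [ 0.0001 -0.    ] F [ 0.9  0.7 -0.1] w 0.0771
12
[[1,-0.13,-0.01,0.31,0,0.012,0],[1,-0.14,-0.01,0.3,0,0.012,0],[1,-0.15,-0.01,0.3,0,0.012,0],[1,-0.16,-0.01,0.29,0,0.012,0],[1,-0.17,-0.01,0.28,0,0.012,0],[1,-0.18,-0.01,0.28,0,0.012,0],[1,-0.19,-0.01,0.27,0,0.012,0],[1,-0.2,-0.02,0.26,0,0.012,0],[1,-0.21,-0.01,0.26,0,0.013,0],[1,-0.218,-0.015,0.248,0,0.012,0],[1,0,0.25,0,0,0,0],[1,0,0.25,0,0,0,0]]
end [0.529  0.2665 0.15  ] 58.4
```

play_rows(
  series=[
    [1,-0.13,-0.01,0.31,0,0.012,0],
    [1,-0.14,-0.01,0.3,0,0.012,0],
    [1,-0.15,-0.01,0.3,0,0.012,0],
    [1,-0.16,-0.01,0.29,0,0.012,0],
    [1,-0.17,-0.01,0.28,0,0.012,0],
    [1,-0.18,-0.01,0.28,0,0.012,0],
    [1,-0.19,-0.01,0.27,0,0.012,0],
    [1,-0.2,-0.02,0.26,0,0.012,0],
    [1,-0.21,-0.01,0.26,0,0.013,0],
    [1,-0.22,-0.01,0.25,0,0.012,0],
    [1,0,0,0,0,0,0],
    [1,0,0,0,0,0,0],
  ],
)

```text
time: 7.13
position: [0.5285, 0.2684, 0.1982]
tool_rot: [-0.681, 0.191, -0.191, 0.681]
ft_force: [-0.5, -1.2, -0.6]
grip_width: 0.0869
```

Run:
```python
from h import *
st(); p=eyes.camera_params("wrist"); im=eyes.camera("wrist"); pickle.dump(p,open("w4.pkl","wb"))
cv2.imwrite("pics/w4r.png",im[:,:,::-1])
cv2.imwrite("pics/w4.png",cv2.resize(im[:,:,::-1],None,fx=1.4,fy=1.4,interpolation=cv2.INTER_CUBIC))
for n in ["scene","side"]: cv2.imwrite(f"pics/{n}1.png",eyes.camera(n)[:,:,::-1])
```

```text
t 7.13 p [0.5285 0.2684 0.1982] yaw 58.68 down 1.0 [ 0.0009 -0.0001] F [-0.5 -1.2 -0.6] w 0.0869
```

View pics/w4.png

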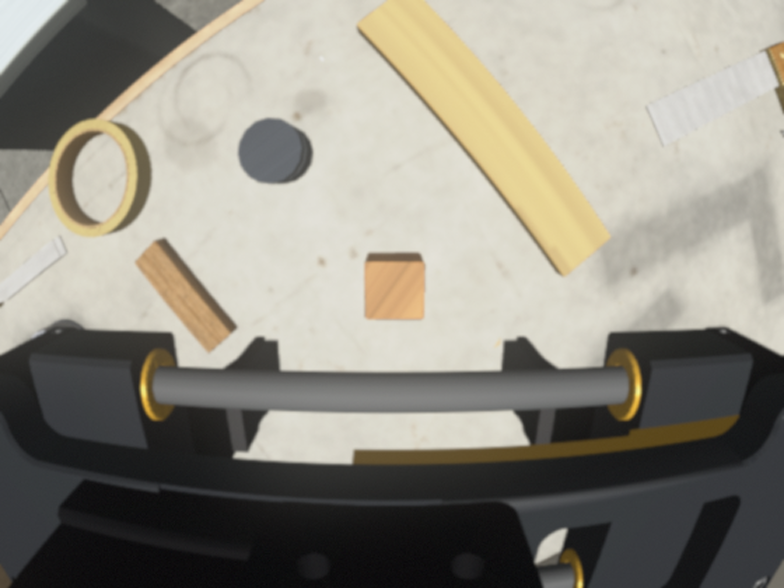

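View pics/side1.png

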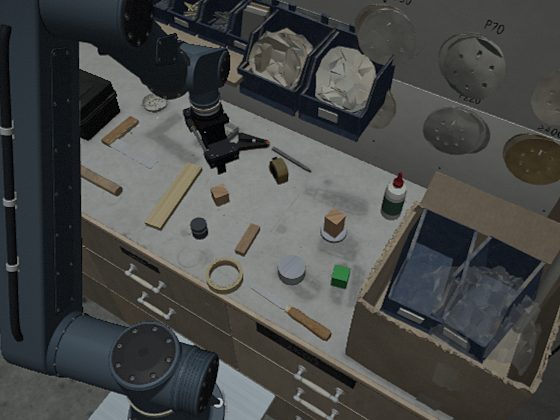

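The tall block stands on the low foot. The short block is square to the jaws at (365–425, 262–319), with the weight (273,151), plank and offcut also visible.

Run:
```python
from h import *
p=pickle.load(open("w4.pkl","rb")); f=lambda u:((u[0]+.5)/1.4-.5,(u[1]+.5)/1.4-.5)
Q={"short":(.042,[(365,262),(424,262),(425,319),(365,319)]),"offcut":(.019,[(136,263),(164,240),(237,327),(212,352)])}
for k,(z,c) in Q.items():
    P=np.array([onz(p,f(u),z,True)[:2] for u in c]);e=np.roll(P,-1,0)-P
    print(k,P.mean(0).round(4),np.linalg.norm(e,axis=1).round(3),np.degrees(np.arctan2(e[:,1],e[:,0])).round(1))
P,g=arc("w4.pkl",[(238,151),(248,128),(272,118),(296,125),(252,174),(273,183)],.044); print("weight",g(.022),np.linalg.norm(P-g(.022),axis=1).round(4))
plan([(.5297,.2673,.10,58.4),(.5297,.2673,.031,58.4,4)],1)
```

```text
short [0.5321 0.2699] [0.039 0.039 0.04  0.039] [  58.7  -29.3 -121.3  147.9]
offcut [0.4566 0.1289] [0.033 0.088 0.031 0.094] [  90.     7.9  -79.6 -171.5]
weight [0.41019029 0.25114466] [0.023  0.0221 0.0208 0.0222 0.0206 0.0221]
7
[[1,0,0.33,0.01,0,0,0],[1,0,0.32,0,0,0,0],[1,-0.006,0.327,0.005,0,0,0],[1,0,0.17,0,0,0,0],[1,0,0.17,0,0,0,0],[1,0,0.18,0,0,0,0],[1,0,0.17,0.001,0,0,0]]
end [0.5298 0.2673 0.031 ] 58.4
```

Run:
```python
from h import *
st();plan([(.5315,.2685,.10,58.6),(.5315,.2685,.031,58.6,4)],1)
```

```text
t 7.28 p [0.5294 0.2657 0.1977] yaw 58.4 down 1.0 [ 0.0002 -0.0004] F [-0.5 -0.5 -0.9] w 0.087
7
[[1,0,0.33,0.01,0,0,0],[1,0,0.32,0.01,0,-0.001,0],[1,0.003,0.327,0.015,0,0,0],[1,0,0.17,0,0,0,0],[1,0,0.17,0,0,0,0],[1,0,0.18,0,0,0,0],[1,0,0.17,0,0,0,0]]
end [0.5315 0.2685 0.031 ] 58.6
```

play_rows(
  series=[
    [1,0,0.33,0.01,0,0,0],
    [1,0,0.32,0.01,0,0,0],
    [1,0,0.33,0.015,0,0,0],
    [1,0,0.17,0,0,0,0],
    [1,0,0.17,0,0,0,0],
    [1,0,0.18,0,0,0,0],
    [1,0,0.17,0,0,0,0],
    [1,0,0,0,0,0,0],
    [0,0,0,0,0,0,0],
    [0,0,0,0,0,0,0],
    [0,0,0,0,0,0,0],
    [0,0,0,0,0,0,0],
  ],
)

```text
time: 8.28
position: [0.532, 0.2697, 0.0318]
tool_rot: [-0.68, 0.192, -0.193, 0.681]
ft_force: [-1.0, 0.1, 0.6]
grip_width: 0.0682
```

play_rows(
  series=[
    [0,0,0,0,0,0,0],
    [0,0,0,0,0,0,0],
    [0,0,0,0,0,0,0],
    [0,0,0,0,0,0,0],
    [0,0,0,0,0,0,0],
    [0,0,0,0,0,0,0],
  ],
)

```text
time: 8.78
position: [0.531, 0.2698, 0.0307]
tool_rot: [-0.68, 0.192, -0.192, 0.681]
ft_force: [0.2, 1.1, 2.6]
grip_width: 0.0397
```

Run:
```python
from h import *
st(); p=eyes.camera_params("wrist"); im=eyes.camera("wrist"); pickle.dump(p,open("w5.pkl","wb"))
cv2.imwrite("pics/w5.png",cv2.resize(im[:,:,::-1],None,fx=1.4,fy=1.4,interpolation=cv2.INTER_CUBIC))
plan([(.5315,.2685,.14,58.4),(.4325,-.0285,.14,80.4)],0,vmax=34)
```

```text
t 8.78 p [0.531  0.2698 0.0307] yaw 58.44 down 1.0 [0.0002 0.0001] F [0.2 1.1 2.6] w 0.0397
14
[[0,0,-0.27,0,0,0,0],[0,0,-0.27,0,0,0,0],[0,0.01,-0.28,0,0,0,0],[0,0.001,-0.273,-0.009,0,0,0],[0,0.07,0,-0.3,0,-0.012,0],[0,0.06,0,-0.31,0,-0.012,0],[0,0.05,0,-0.31,0,-0.012,0],[0,0.04,0,-0.31,0,-0.012,0],[0,0.02,0,-0.31,0,-0.012,0],[0,0.01,0,-0.31,0,-0.012,0],[0,0,0,-0.31,0,-0.012,0],[0,-0.01,0,-0.32,0,-0.013,0]]
[[0,-0.02,0,-0.31,0,-0.012,0],[0,-0.039,-0.001,-0.316,0,-0.013,0]]
end [ 0.4325 -0.0285  0.14  ] 80.4
```

View pics/w5.png

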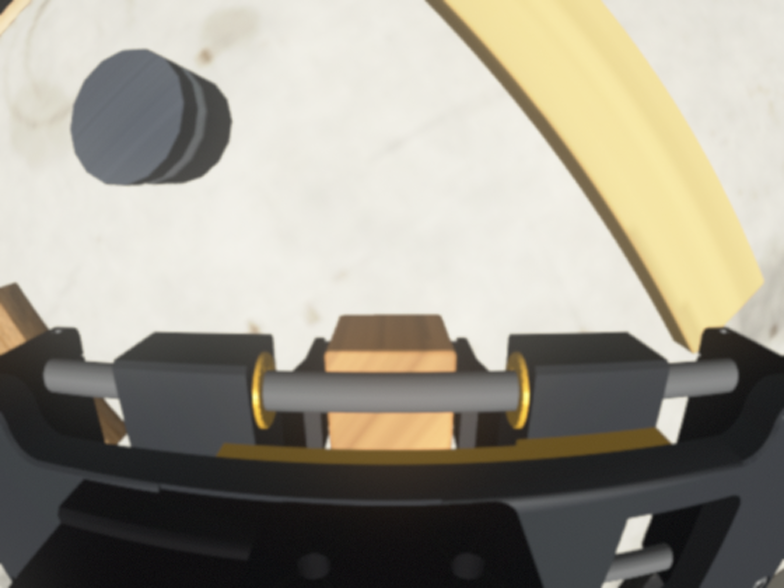

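Run:
```python
from h import *
p=pickle.load(open("w5.pkl","rb")); f=lambda u:((u[0]+.5)/1.4-.5,(u[1]+.5)/1.4-.5)
o=robot.get_obs(); M=R.from_quat(o["tool_rot"]).as_matrix()
for u,z in [((326,350),.042),((456,350),.042),((341,316),0),((440,316),0)]:
    print((M.T@(onz(p,f(u),z,True)-o["position"])).round(4))
```

```text
[-0.0193 -0.0114 -0.0189]
[-0.0193 -0.0113  0.0196]
[-0.0175  0.0306 -0.0188]
[-0.0175  0.0307  0.0193]
```

play_rows(
  series=[
    [0,0,-0.27,0,0,0,0],
    [0,0,-0.27,0,0,0,0],
    [0,0,-0.28,0,0,0,0],
    [0,0,-0.27,0,0,0,0],
    [0,0.07,0,-0.3,0,-0.012,0],
    [0,0.06,0,-0.31,0,-0.012,0],
    [0,0.05,0,-0.31,0,-0.012,0],
    [0,0.04,0,-0.31,0,-0.012,0],
    [0,0.02,0,-0.31,0,-0.012,0],
    [0,0.01,0,-0.31,0,-0.012,0],
    [0,0,0,-0.31,0,-0.012,0],
    [0,-0.01,0,-0.32,0,-0.013,0],
  ],
)

```text
time: 9.83
position: [0.4509, 0.0314, 0.1393]
tool_rot: [0.702, -0.086, 0.086, -0.702]
ft_force: [0.4, 0.1, -1.0]
grip_width: 0.0397
```

play_rows(
  series=[
    [0,-0.02,0,-0.31,0,-0.012,0],
    [0,-0.03,0,-0.32,0,-0.013,0],
    [0,0,0,0,0,0,0],
    [0,0,0,0,0,0,0],
    [0,0,0,0,0,0,0],
  ],
)

```text
time: 10.25
position: [0.4327, -0.0277, 0.1394]
tool_rot: [-0.704, 0.06, -0.06, 0.705]
ft_force: [0.2, 0.8, -1.1]
grip_width: 0.0398
```

Run:
```python
from h import *
st(); p=eyes.camera_params("wrist"); im=eyes.camera("wrist"); pickle.dump(p,open("w6.pkl","wb"))
cv2.imwrite("pics/w6.png",cv2.resize(im[:,:,::-1],None,fx=1.4,fy=1.4,interpolation=cv2.INTER_CUBIC))
st()
```

```text
t 10.25 p [ 0.4327 -0.0277  0.1394] yaw 80.32 down 1.0 [-0.0002  0.0004] F [ 0.2  0.8 -1.1] w 0.0398
t 10.3 p [ 0.4328 -0.0272  0.1394] yaw 80.41 down 1.0 [-0.0001  0.0003] F [ 0.3  0.8 -1. ] w 0.0398
```

View pics/w6.png

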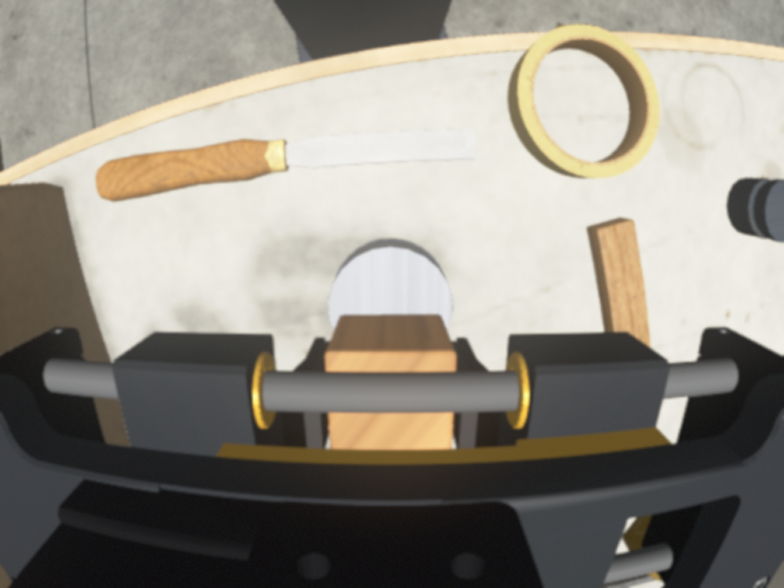

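Run:
```python
from h import *
P,f=arc("w6.pkl",[(330,303),(338,277),(360,255),(390,247),(421,255),(443,276),(451,303)],.034)
print(f(.035),np.linalg.norm(P-f(.035),axis=1).round(4)); st()
```

```text
[ 0.43430095 -0.02767882] [0.0338 0.0345 0.0352 0.0355 0.0352 0.0346 0.0337]
t 10.3 p [ 0.4328 -0.0272  0.1394] yaw 80.41 down 1.0 [-0.0001  0.0003] F [ 0.3  0.8 -1. ] w 0.0398
```

play_rows(
  series=[
    [0,0.005,0.16,0,0,0,0],
    [0,0,0.16,0,0,0,0],
    [0,0,0.15,0,0,0,0],
    [0,0,0.12,0,0,0,0],
    [0,0,0.08,0,0,0,0],
    [0,0,0.05,0,0,0,0],
    [0,0,0,0,0,0,0],
    [0,0,0,0,0,0,0],
    [0,0,0,0,0,0,0],
  ],
)

```text
time: 11.05
position: [0.4337, -0.0278, 0.0679]
tool_rot: [0.705, -0.059, 0.059, -0.705]
ft_force: [0.8, -0.6, -1.6]
grip_width: 0.0397
```

play_rows(
  series=[
    [0,0,0.01,0,0,0,0],
    [0,0,0.01,0,0,0,0],
    [0,0,0,0,0,0,0],
  ],
)

```text
time: 11.3
position: [0.4334, -0.028, 0.0657]
tool_rot: [0.705, -0.059, 0.06, -0.705]
ft_force: [-0.4, -0.3, -1.7]
grip_width: 0.0395
```

play_rows(
  series=[
    [0,0,0.01,0,0,0,0],
    [0,0,0.005,0,0,0,0],
    [0,0,0,0,0,0,0],
  ],
)

```text
time: 11.55
position: [0.4334, -0.028, 0.0646]
tool_rot: [0.705, -0.059, 0.06, -0.705]
ft_force: [-0.4, -1.0, 6.0]
grip_width: 0.0398
```

play_rows(
  series=[
    [0.7,0,0,0,0,0,0],
    [0.7,0,0,0,0,0,0],
    [0.7,0,0,0,0,0,0],
    [0.7,0,0,0,0,0,0],
    [0.9,0,-0.1,0,0,0,0],
    [0.9,0,-0.3,0,0,0,0],
    [0.9,0,-0.3,0,0,0,0],
    [0.9,0,-0.3,0,0,0,0],
    [0.9,0,-0.3,0,0,0,0],
  ],
)

```text
time: 12.3
position: [0.4327, -0.0277, 0.195]
tool_rot: [-0.705, 0.06, -0.059, 0.705]
ft_force: [0.4, -0.3, -0.0]
grip_width: 0.0772
```

Run:
```python
from h import *
st()
plan([(.470,.382,.24,99)],1)
```

```text
t 12.3 p [ 0.4327 -0.0277  0.195 ] yaw 80.4 down 1.0 [-0.0011  0.0004] F [ 0.4 -0.3 -0. ] w 0.0772
12
[[1,-0.03,-0.04,0.34,0,-0.009,0],[1,-0.02,-0.04,0.34,0,-0.009,0],[1,-0.01,-0.04,0.34,0,-0.009,0],[1,0,-0.04,0.34,0,-0.008,0],[1,0.01,-0.04,0.34,0,-0.009,0],[1,0.02,-0.04,0.34,0,-0.008,0],[1,0.03,-0.03,0.34,0,-0.009,0],[1,0.04,-0.04,0.34,0,-0.008,0],[1,0.05,-0.03,0.34,0,-0.009,0],[1,0.06,-0.04,0.34,0,-0.008,0],[1,0.07,-0.03,0.34,0,-0.009,0],[1,0.083,-0.038,0.342,0,-0.008,0]]
end [0.47  0.382 0.24 ] 98.9
```

Run:
```python
from h import *
plan([(.53,.392,.25,99)],1,vmax=37)
```

```text
12
[[1,0.02,-0.05,0.36,0,-0.009,0],[1,0.03,-0.05,0.36,0,-0.009,0],[1,0.04,-0.04,0.36,0,-0.009,0],[1,0.05,-0.05,0.35,0,-0.008,0],[1,0.06,-0.04,0.35,0,-0.009,0],[1,0.07,-0.05,0.35,0,-0.008,0],[1,0.08,-0.04,0.35,0,-0.009,0],[1,0.09,-0.05,0.35,0,-0.008,0],[1,0.1,-0.04,0.35,0,-0.009,0],[1,0.11,-0.05,0.34,0,-0.008,0],[1,0.12,-0.04,0.34,0,-0.009,0],[1,0.125,-0.049,0.334,0,-0.008,0]]
end [0.53  0.392 0.25 ] 98.9
```

play_rows(
  series=[
    [1,0.02,-0.05,0.36,0,-0.009,0],
    [1,0.03,-0.05,0.36,0,-0.009,0],
    [1,0.04,-0.04,0.36,0,-0.009,0],
    [1,0.05,-0.05,0.35,0,-0.008,0],
    [1,0.06,-0.04,0.35,0,-0.009,0],
    [1,0.07,-0.05,0.35,0,-0.008,0],
    [1,0.08,-0.04,0.35,0,-0.009,0],
    [1,0.09,-0.05,0.35,0,-0.008,0],
    [1,0.1,-0.04,0.35,0,-0.009,0],
    [1,0.11,-0.05,0.34,0,-0.008,0],
    [1,0.12,-0.04,0.34,0,-0.009,0],
    [1,0.13,-0.05,0.33,0,-0.008,0],
  ],
)

```text
time: 13.3
position: [0.5305, 0.3932, 0.2485]
tool_rot: [0.705, 0.055, -0.056, -0.705]
ft_force: [0.7, -0.9, -0.1]
grip_width: 0.087
```

play_rows(
  series=[
    [1,0,0,0,0,0,0],
    [1,0,0,0,0,0,0],
    [1,0,0,0,0,0,0],
    [1,0,0,0,0,0,0],
  ],
)

```text
time: 13.63
position: [0.5303, 0.3901, 0.2482]
tool_rot: [0.705, 0.054, -0.056, -0.705]
ft_force: [-0.8, -0.2, -0.8]
grip_width: 0.0871
```

Run:
```python
from h import *
st(); p=eyes.camera_params("wrist"); im=eyes.camera("wrist"); pickle.dump(p,open("w7.pkl","wb"))
cv2.imwrite("pics/w7r.png",im[:,:,::-1])
cv2.imwrite("pics/w7.png",cv2.resize(im[:,:,::-1],None,fx=1.4,fy=1.4,interpolation=cv2.INTER_CUBIC))
for n in ["scene","side"]: cv2.imwrite(f"pics/{n}2.png",eyes.camera(n)[:,:,::-1])
a=cv2.imread("pics/scene2.png")[200:310,230:380]; b=cv2.imread("pics/side2.png")[190:300,250:400]
cv2.imwrite("pics/ab2.png",cv2.resize(np.hstack([a,b]),None,fx=2.66,fy=2.66,interpolation=cv2.INTER_CUBIC))
st()
```

```text
t 13.63 p [0.5303 0.3901 0.2482] yaw 98.88 down 1.0 [-0.0021 -0.0015] F [-0.8 -0.2 -0.8] w 0.0871
t 13.78 p [0.5309 0.3902 0.2488] yaw 98.84 down 1.0 [-0.0009 -0.0005] F [0.5 0.5 0.3] w 0.0871
```

View pics/w7.png

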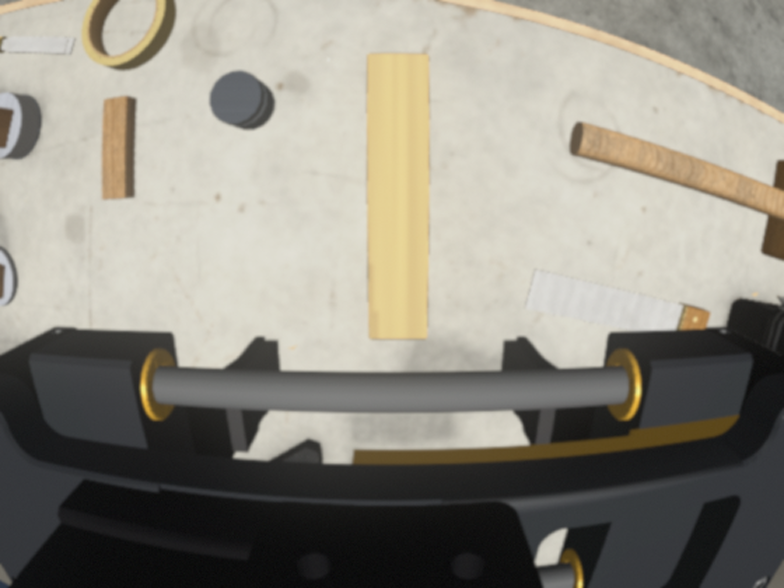

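View pics/ab2.png

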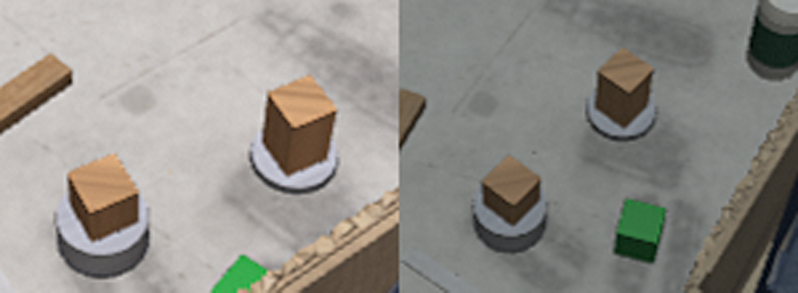

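Both blocks stand centred on their feet. The plank's corners are at (368,54), (429,54), (427,339) and (370,338), aligned with the jaws.

Run:
```python
from h import *
p=pickle.load(open("w7.pkl","rb")); f=lambda u:((u[0]+.5)/1.4-.5,(u[1]+.5)/1.4-.5)
for k,z,c in [("plank",.018,[(368,54),(429,54),(427,339),(370,338)]),("offcut",.019,[(103,98),(125,96),(126,197),(103,198)])]:
    P=np.array([onz(p,f(u),z,True)[:2] for u in c]);e=np.roll(P,-1,0)-P
    print(k,P.mean(0).round(4),np.linalg.norm(e,axis=1).round(3),np.degrees(np.arctan2(e[:,1],e[:,0])).round(1))
P,g=arc("w7.pkl",[(210,101),(219,79),(238,71),(259,78),(221,119),(240,126)],.044); print("weight",g(.022),np.linalg.norm(P-g(.022),axis=1).round(4))
plan([(.472,.382,.1,98.9),(.472,.382,.028,98.9,5)],1)
```

```text
plank [0.472  0.3877] [0.049 0.238 0.049 0.237] [  99.3    9.   -82.2 -171. ]
offcut [0.4544 0.1244] [0.026 0.093 0.027 0.094] [  93.5    9.1  -84.  -171.7]
weight [0.4100351  0.25194052] [0.0228 0.0228 0.0216 0.0226 0.0209 0.0234]
10
[[1,-0.12,0.3,0,0,0,0],[1,-0.12,0.3,0,0,0,0],[1,-0.12,0.3,0,0,0,0],[1,-0.12,0.29,0.01,0,0,0],[1,-0.113,0.299,0.001,0,0,0],[1,0,0.14,0,0,0,0],[1,0,0.14,0,0,0,0],[1,0,0.15,0,0,0,0],[1,0,0.14,0,0,0,0],[1,0.001,0.15,0,0,0,0]]
end [0.472 0.382 0.028] 98.8
```

play_rows(
  series=[
    [1,-0.12,0.3,0,0,0,0],
    [1,-0.12,0.3,0,0,0,0],
    [1,-0.12,0.3,0.01,0,0,0],
    [1,-0.12,0.29,0.01,0,0,0],
    [1,-0.11,0.3,0.01,0,0,0],
    [1,0,0.14,0,0,0,0],
    [1,0,0.14,0,0,0,0],
    [1,0,0.15,0,0,0,0],
    [1,0,0.14,0,0,0,0],
    [1,0,0.14,0,0,0,0],
    [1,0,0,0,0,0,0],
    [1,0,0,0,0,0,0],
  ],
)

```text
time: 14.78
position: [0.4721, 0.3845, 0.0286]
tool_rot: [0.705, 0.054, -0.055, -0.705]
ft_force: [-0.6, -0.3, 0.0]
grip_width: 0.0869
```

Run:
```python
from h import *
st(); p=eyes.camera_params("wrist"); im=eyes.camera("wrist"); pickle.dump(p,open("w8.pkl","wb"))
cv2.imwrite("pics/w8.png",cv2.resize(im[:,:,::-1],None,fx=1.4,fy=1.4,interpolation=cv2.INTER_CUBIC))
st()
```

```text
t 14.78 p [0.4721 0.3845 0.0286] yaw 98.88 down 1.0 [-0.0015 -0.0008] F [-0.6 -0.3  0. ] w 0.0869
t 14.83 p [0.4726 0.3849 0.0293] yaw 98.89 down 1.0 [0.0001 0.0001] F [0.7 0.2 1.2] w 0.0868
```

View pics/w8.png

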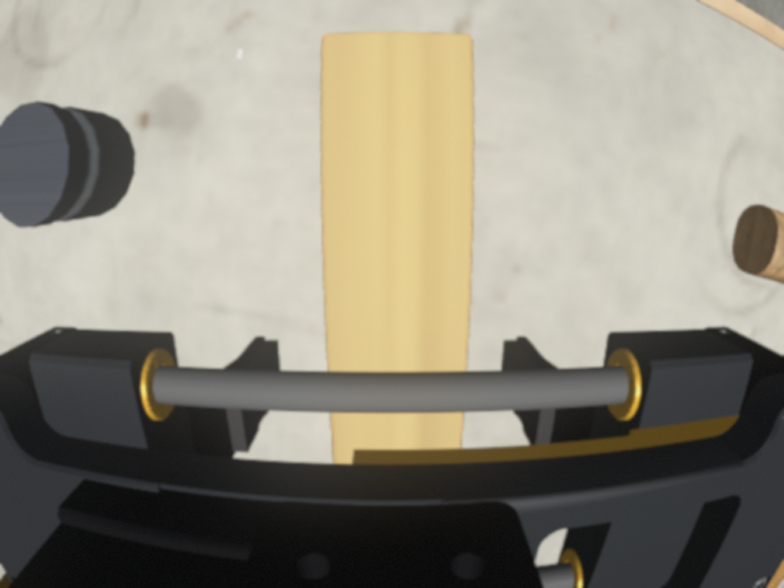

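Run:
```python
from h import *
p=pickle.load(open("w8.pkl","rb")); f=lambda u:((u[0]+.5)/1.4-.5,(u[1]+.5)/1.4-.5)
o=robot.get_obs(); M=R.from_quat(o["tool_rot"]).as_matrix()
for u in [(324,34),(397,32),(471,35)]:
    print((M.T@(onz(p,f(u),.018,True)-np.array([.4721,.3845,.0286]))).round(4))
```

```text
[-0.1185  0.0106 -0.0218]
[-0.1186  0.0106  0.002 ]
[-0.1185  0.0106  0.0263]
```

play_rows(
  series=[
    [0,0.005,0,0,0,0,0],
    [0,0,0,0,0,0,0],
    [0,0,0,0,0,0,0],
    [0,0,0,0,0,0,0],
    [0,0,0,0,0,0,0],
    [0,0,0,0,0,0,0],
    [0,0,0,0,0,0,0],
    [0,0,0,0,0,0,0],
  ],
  grip_force=35,
)

```text
time: 15.5
position: [0.4728, 0.3856, 0.0291]
tool_rot: [-0.705, -0.055, 0.055, 0.705]
ft_force: [0.2, 1.1, 1.6]
grip_width: 0.0499
```

Run:
```python
from h import *
st(); p=eyes.camera_params("wrist"); im=eyes.camera("wrist"); pickle.dump(p,open("w9.pkl","wb"))
cv2.imwrite("pics/w9.png",cv2.resize(im[:,:,::-1],None,fx=1.4,fy=1.4,interpolation=cv2.INTER_CUBIC))
plan([(.475,.38,.17,98.9),(.5175,-.043,.17,80.1)],0,vmax=30)
```

```text
t 15.5 p [0.4728 0.3856 0.0291] yaw 98.93 down 1.0 [0.0003 0.0004] F [0.2 1.1 1.6] w 0.0499
20
[[0,0,-0.28,-0.01,0,0,0],[0,0,-0.28,-0.01,0,0,0],[0,0,-0.28,-0.01,0,0,0],[0,0.01,-0.28,-0.01,0,0,0],[0,0.003,-0.289,-0.018,0,0,0],[0,-0.02,0,-0.28,0,0.007,0],[0,-0.01,0,-0.28,0,0.007,0],[0,0,0,-0.28,0,0.007,0],[0,0,0,-0.28,0,0.007,0],[0,0.01,0,-0.28,0,0.007,0],[0,0.02,0,-0.28,0,0.007,0],[0,0.02,0,-0.28,0,0.007,0]]
[[0,0.03,0,-0.28,0,0.007,0],[0,0.03,0,-0.28,0,0.007,0],[0,0.04,0,-0.28,0,0.007,0],[0,0.05,0,-0.28,0,0.007,0],[0,0.05,0,-0.28,0,0.007,0],[0,0.06,0,-0.29,0,0.007,0],[0,0.07,0,-0.28,0,0.007,0],[0,0.07,-0.001,-0.281,0,0.007,0]]
end [ 0.5175 -0.043   0.17  ] 80.0
```

View pics/w9.png

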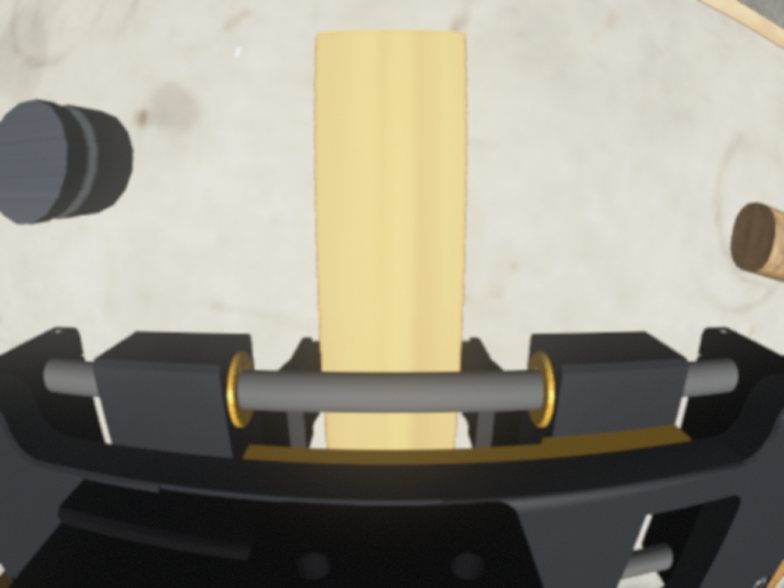

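play_rows(
  series=[
    [0,0,-0.2,0,0,0,0],
    [0,0,-0.28,-0.01,0,0,0],
    [0,0,-0.28,-0.01,0,0,0],
    [0,0,-0.28,-0.01,0,0,0],
    [0,0,-0.28,-0.01,0,0,0],
    [0,0,-0.08,-0.02,0,0,0],
    [0,-0.02,0,-0.28,0,0.007,0],
    [0,-0.01,0,-0.28,0,0.007,0],
    [0,0,0,-0.28,0,0.007,0],
    [0,0,0,-0.28,0,0.007,0],
    [0,0.01,0,-0.28,0,0.007,0],
    [0,0.02,0,-0.28,0,0.007,0],
  ],
)

```text
time: 16.55
position: [0.4896, 0.2106, 0.1677]
tool_rot: [0.707, 0.007, -0.009, -0.707]
ft_force: [0.6, -0.0, -1.4]
grip_width: 0.0498
```

play_rows(
  series=[
    [0,0.02,0,-0.28,0,0.007,0],
    [0,0.03,0,-0.28,0,0.007,0],
    [0,0.03,0,-0.28,0,0.007,0],
    [0,0.04,0,-0.28,0,0.007,0],
    [0,0.05,0,-0.28,0,0.007,0],
    [0,0.05,0,-0.28,0,0.007,0],
    [0,0.06,0,-0.29,0,0.007,0],
    [0,0.07,0,-0.28,0,0.007,0],
    [0,0.07,0,-0.26,0,0.007,0],
    [0,0,0,0,0,0,0],
    [0,0,0,0,0,0,0],
    [0,0,0,0,0,0,0],
  ],
)

```text
time: 17.55
position: [0.5155, -0.0411, 0.168]
tool_rot: [-0.704, 0.063, -0.061, 0.705]
ft_force: [0.5, -1.1, -1.6]
grip_width: 0.0499
```

Run:
```python
from h import *
st(); p=eyes.camera_params("wrist"); im=eyes.camera("wrist"); pickle.dump(p,open("w10.pkl","wb"))
cv2.imwrite("pics/w10.png",cv2.resize(im[:,:,::-1],None,fx=1.4,fy=1.4,interpolation=cv2.INTER_CUBIC))
st()
plan([(.517,-.043,.12,80.1),(.517,-.043,.1085,80.1,3)],0,vmax=20)
```

```text
t 17.55 p [ 0.5155 -0.0411  0.168 ] yaw 80.01 down 1.0 [-0.0026  0.0011] F [ 0.5 -1.1 -1.6] w 0.0499
t 17.6 p [ 0.5156 -0.0406  0.1682] yaw 80.07 down 1.0 [-0.0023  0.001 ] F [-0.8 -0.1 -2. ] w 0.05
6
[[0,0.01,0.16,-0.01,0,0,0],[0,0,0.16,-0.01,0,0,0],[0,0.01,0.162,-0.002,0,0,0],[0,0,0.04,0,0,0,0],[0,0,0.04,0,0,0,0],[0,0,0.035,0,0,0,0]]
end [ 0.517  -0.043   0.1085] 80.1
```

View pics/w10.png

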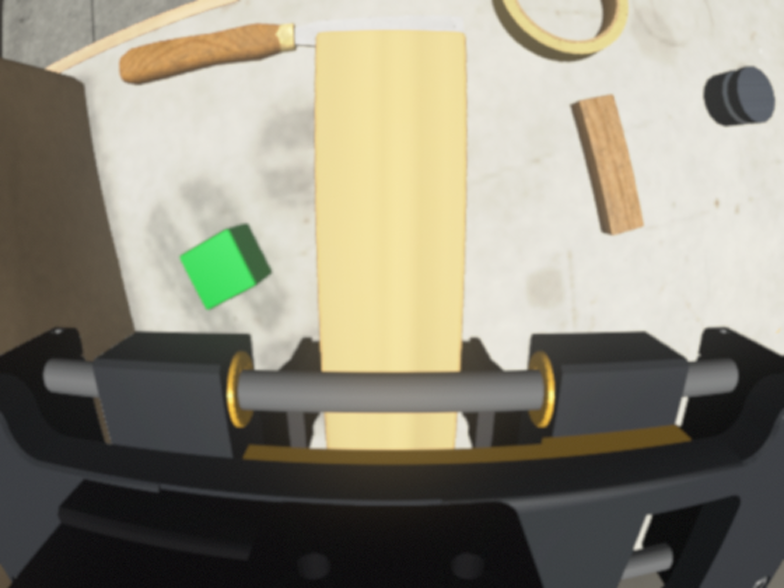

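play_rows(
  series=[
    [0,0.01,0.16,-0.01,0,0,0],
    [0,0,0.16,-0.01,0,0,0],
    [0,0,0.16,0,0,0,0],
    [0,0,0.04,0,0,0,0],
    [0,0,0.04,0,0,0,0],
    [0,0,0.03,0,0,0,0],
    [0,0,0,0,0,0,0],
    [0,0,0,0,0,0,0],
    [0,0,0,0,0,0,0],
  ],
)

```text
time: 18.35
position: [0.5176, -0.0437, 0.1106]
tool_rot: [0.705, -0.061, 0.062, -0.704]
ft_force: [0.8, -0.4, -2.3]
grip_width: 0.0495
```

Run:
```python
from h import *
st()
for n in ["scene","side"]: cv2.imwrite(f"pics/{n}3.png",eyes.camera(n)[:,:,::-1])
a=cv2.imread("pics/scene3.png")[170:320,200:400]; b=cv2.imread("pics/side3.png")[170:320,230:430]
cv2.imwrite("pics/ab3.png",cv2.resize(np.hstack([a,b]),None,fx=2,fy=2,interpolation=cv2.INTER_CUBIC))
st()
```

```text
t 18.35 p [ 0.5176 -0.0437  0.1106] yaw 80.05 down 1.0 [ 0.0013 -0.0004] F [ 0.8 -0.4 -2.3] w 0.0495
t 18.45 p [ 0.5176 -0.0437  0.1105] yaw 80.04 down 1.0 [ 0.0012 -0.0004] F [-0.2 -0.2 -0.9] w 0.0496
```

View pics/ab3.png

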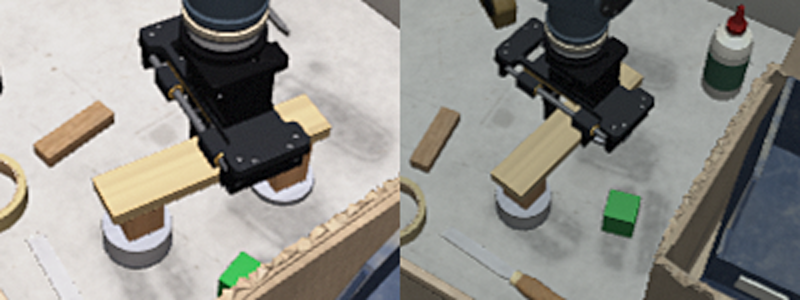

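play_rows(
  series=[
    [0,-0.005,0.015,0,0,0,0],
    [0,0,0.015,0,0,0,0],
    [0,0,0.01,0,0,0,0],
    [0,0,0,0,0,0,0],
    [0,0,0,0,0,0,0],
  ],
)

```text
time: 18.87
position: [0.5166, -0.0436, 0.1058]
tool_rot: [-0.704, 0.062, -0.061, 0.704]
ft_force: [0.9, -0.1, -1.3]
grip_width: 0.0495
```

play_rows(
  series=[
    [0,0,0.01,0,0,0,0],
    [0,0,0,0,0,0,0],
    [0,0,0,0,0,0,0],
  ],
)

```text
time: 19.12
position: [0.5168, -0.0436, 0.1051]
tool_rot: [0.704, -0.061, 0.062, -0.704]
ft_force: [0.2, 0.0, 0.4]
grip_width: 0.0498
```

play_rows(
  series=[
    [0,0,0.005,0,0,0,0],
    [0,0,0,0,0,0,0],
    [0.75,0,0,0,0,0,0],
    [0.75,0,0,0,0,0,0],
    [0.75,0,0,0,0,0,0],
    [0.75,0,0,0,0,0,0],
    [1,0,-0.1,0,0,0,0],
    [1,0,-0.3,0,0,0,0],
    [1,0,-0.3,0,0,0,0],
    [1,0,-0.3,0,0,0,0],
  ],
)

```text
time: 19.95
position: [0.5162, -0.0434, 0.2058]
tool_rot: [-0.704, 0.062, -0.061, 0.705]
ft_force: [0.9, -0.2, -0.4]
grip_width: 0.0831
```

Run:
```python
from h import *
st()
plan([(.465,.1235,.2,98.2)],1)
```

```text
t 19.95 p [ 0.5162 -0.0434  0.2058] yaw 80.04 down 1.0 [-0.0012  0.0004] F [ 0.9 -0.2 -0.4] w 0.0831
5
[[1,-0.16,0.01,0.31,0,-0.02,0],[1,-0.14,0.01,0.32,0,-0.02,0],[1,-0.12,0.01,0.33,0,-0.02,0],[1,-0.1,0.01,0.34,0,-0.02,0],[1,-0.07,0.019,0.335,0,-0.021,0]]
end [0.465  0.1235 0.2   ] 98.2
```

play_rows(
  series=[
    [1,-0.16,0,0.31,0,-0.02,0],
    [1,-0.14,0,0.32,0,-0.02,0],
    [1,-0.12,0,0.33,0,-0.02,0],
    [1,-0.1,0.01,0.34,0,-0.02,0],
    [1,-0.07,0.02,0.34,0,-0.02,0],
    [1,0,0,0,0,0,0],
    [1,0,0,0,0,0,0],
    [1,0,0,0,0,0,0],
    [1,0,0,0,0,0,0],
  ],
)

```text
time: 20.7
position: [0.4663, 0.1229, 0.2018]
tool_rot: [0.706, 0.049, -0.049, -0.705]
ft_force: [-0.0, -0.9, -0.1]
grip_width: 0.0869
```

Run:
```python
from h import *
st(); p=eyes.camera_params("wrist"); im=eyes.camera("wrist"); pickle.dump(p,open("w11.pkl","wb"))
cv2.imwrite("pics/w11.png",cv2.resize(im[:,:,::-1],None,fx=1.4,fy=1.4,interpolation=cv2.INTER_CUBIC))
for n in ["scene","side"]: cv2.imwrite(f"pics/{n}4.png",eyes.camera(n)[:,:,::-1])
a=cv2.imread("pics/scene4.png")[190:300,220:370]; b=cv2.imread("pics/side4.png")[190:300,250:400]
cv2.imwrite("pics/ab4.png",cv2.resize(np.hstack([a,b]),None,fx=2.66,fy=2.66,interpolation=cv2.INTER_CUBIC))
st()
```

```text
t 20.7 p [0.4663 0.1229 0.2018] yaw 97.95 down 1.0 [ 0.0012 -0.0003] F [-0.  -0.9 -0.1] w 0.0869
t 20.85 p [0.4661 0.1227 0.2015] yaw 97.91 down 1.0 [ 0.0003 -0.0001] F [-1.1  0.2  0.5] w 0.0875
```

View pics/w11.png

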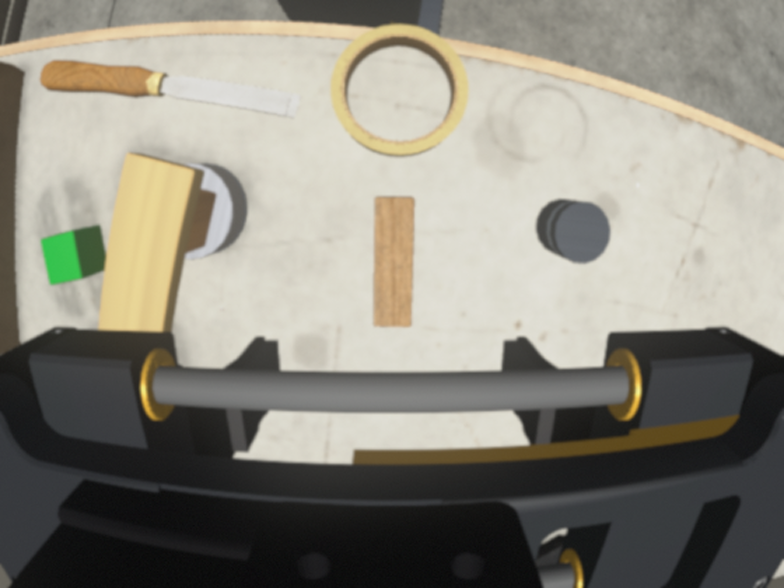

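View pics/ab4.png

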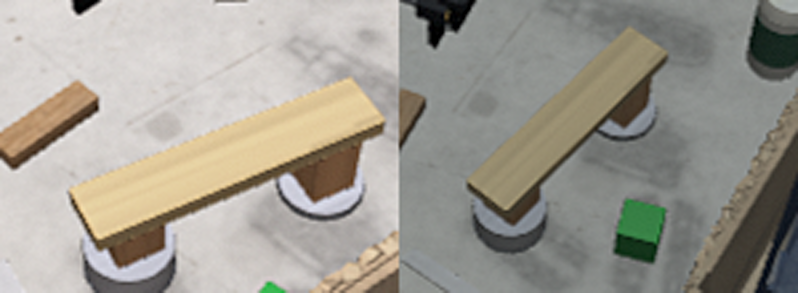

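The plank lies across both blocks. The offcut's corners are at (375,197), (414,197), (411,326) and (374,326).

Run:
```python
from h import *
p=pickle.load(open("w11.pkl","rb")); f=lambda u:((u[0]+.5)/1.4-.5,(u[1]+.5)/1.4-.5)
def q(k,P):
    P=np.array(P);e=np.roll(P,-1,0)-P
    print(k,P.mean(0).round(4),np.linalg.norm(e,axis=1).round(3),np.degrees(np.arctan2(e[:,1],e[:,0])).round(1))
q("offcut",[onz(p,f(u),.019,True)[:2] for u in [(375,197),(414,197),(411,326),(374,326)]])
P,g=arc("w11.pkl",[(609,231),(601,254),(579,262),(556,250),(601,209),(580,201)],.044); print("weight",g(.022),np.linalg.norm(P-g(.022),axis=1).round(4))
s=eyes.camera_params("scene");d=eyes.camera_params("side")
q("plank scene",[onz(s,(u/2.66+220,v/2.66+190),.094)[:2] for u,v in [(69,188),(348,78),(384,121),(99,236)]])
q("plank side",[onz(d,((u-399)/2.66+250,v/2.66+190),.094)[:2] for u,v in [(467,182),(630,27),(667,52),(506,208)]])
plan([(.456,.1235,.1,97.9),(.456,.1235,.028,97.9,5)],1)
```

```text
offcut [0.4545 0.1236] [0.027 0.094 0.027 0.094] [  98.     7.2  -82.1 -172.9]
weight [0.40929631 0.24768091] [0.022  0.0224 0.021  0.0226 0.0221 0.0215]
plank scene [ 0.5157 -0.0445] [0.236 0.049 0.234 0.047] [-10.1 -99.  169.5  82.5]
plank side [ 0.5126 -0.0472] [0.239 0.046 0.236 0.045] [  -9.7 -100.3  169.9   84.1]
8
[[1,-0.03,0.34,0.01,0,0,0],[1,-0.03,0.34,0.01,0,0,0],[1,-0.039,0.335,0.002,0,0,0],[1,0,0.14,0,0,0,0],[1,0,0.15,0,0,0,0],[1,0,0.14,0,0,0,0],[1,0,0.15,0,0,0,0],[1,0,0.14,0,0,0,0]]
end [0.456  0.1235 0.028 ] 97.9
```

play_rows(
  series=[
    [1,-0.03,0.34,0.01,0,0,0],
    [1,-0.03,0.34,0,0,0,0],
    [1,-0.05,0.34,0,0,0,0],
    [1,0,0.14,0,0,0,0],
    [1,0,0.15,0,0,0,0],
    [1,0,0.14,0,0,0,0],
    [1,0,0.14,0,0,0,0],
    [1,0,0.14,0,0,0,0],
    [0.8,0,0,0,0,0,0],
    [0.6,0,0,0,0,0,0],
    [0.5,0,0,0,0,0,0],
    [0.5,0,0,0,0,0,0],
  ],
)

```text
time: 21.85
position: [0.455, 0.1231, 0.0292]
tool_rot: [0.705, 0.05, -0.049, -0.705]
ft_force: [0.1, 0.4, 0.7]
grip_width: 0.0681
```

Run:
```python
from h import *
st(); p=eyes.camera_params("wrist"); im=eyes.camera("wrist"); pickle.dump(p,open("w12.pkl","wb"))
cv2.imwrite("pics/w12.png",cv2.resize(im[:,:,::-1],None,fx=1.4,fy=1.4,interpolation=cv2.INTER_CUBIC))
```

```text
t 21.85 p [0.455  0.1231 0.0292] yaw 98.01 down 1.0 [0.0015 0.    ] F [0.1 0.4 0.7] w 0.0681
```

View pics/w12.png

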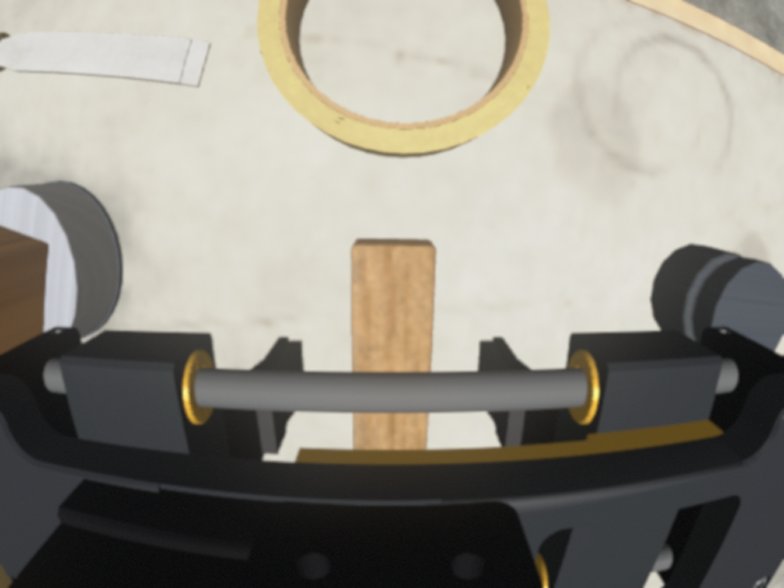

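play_rows(
  series=[
    [0,0,0,0,0,0,0],
    [0,0,0,0,0,0,0],
    [0,0,0,0,0,0,0],
    [0,0,0,0,0,0,0],
    [0,0,0,0,0,0,0],
    [0,0,0,0,0,0,0],
    [0,0,0,0,0,0,0],
    [0,0,0,0,0,0,0],
  ],
)

```text
time: 22.57
position: [0.4544, 0.1233, 0.0285]
tool_rot: [0.705, 0.05, -0.05, -0.705]
ft_force: [-0.3, 0.7, 1.6]
grip_width: 0.0272
```

Run:
```python
from h import *
p=pickle.load(open("w12.pkl","rb")); f=lambda u:((u[0]+.5)/1.4-.5,(u[1]+.5)/1.4-.5)
o=robot.get_obs(); M=R.from_quat(o["tool_rot"]).as_matrix()
for u in [(353,247),(394,247),(435,247)]: print((M.T@(onz(p,f(u),.019,True)-np.array([.455,.1231,.0292]))).round(4))
st()
plan([(.456,.1235,.19,97.9),(.517,-.0435,.19,80.1)],0,vmax=30)
```

```text
[-0.0468  0.0102 -0.0123]
[-0.0468  0.0102  0.0011]
[-0.0468  0.0102  0.0145]
t 22.57 p [0.4544 0.1233 0.0285] yaw 98.05 down 1.0 [ 0.0001 -0.    ] F [-0.3  0.7  1.6] w 0.0272
12
[[0,0,-0.27,0,0,0,0],[0,0,-0.27,0,0,0,0],[0,0,-0.27,0,0,0,0],[0,0.01,-0.27,0,0,0,0],[0,0,-0.27,0,0,0,0],[0,0.006,-0.265,-0.001,0,0.001,0],[0,0.06,0,-0.29,0,0.016,0],[0,0.08,0,-0.29,0,0.017,0],[0,0.09,0,-0.28,0,0.016,0],[0,0.11,0,-0.28,0,0.017,0],[0,0.12,0,-0.27,0,0.016,0],[0,0.132,0,-0.258,0,0.017,0]]
end [ 0.517  -0.0435  0.19  ] 80.0
```

play_rows(
  series=[
    [0,0,-0.27,0,0,0,0],
    [0,0,-0.27,0,0,0,0],
    [0,0,-0.27,0,0,0,0],
    [0,0.01,-0.27,0,0,0,0],
    [0,0,-0.27,0,0,0,0],
    [0,0,-0.27,0,0,0,0],
    [0,0.06,0,-0.29,0,0.016,0],
    [0,0.08,0,-0.29,0,0.017,0],
    [0,0.09,0,-0.28,0,0.016,0],
    [0,0.11,0,-0.28,0,0.017,0],
    [0,0.12,0,-0.27,0,0.016,0],
    [0,0.13,0,-0.26,0,0.017,0],
  ],
)

```text
time: 23.57
position: [0.5165, -0.0448, 0.1901]
tool_rot: [-0.704, 0.062, -0.061, 0.705]
ft_force: [0.8, -0.1, -1.7]
grip_width: 0.0277
```

play_rows(
  series=[
    [0,0,0,0,0,0,0],
    [0,0,0,0,0,0,0],
    [0,0,0,0,0,0,0],
    [0,0,0,0,0,0,0],
  ],
)

```text
time: 23.9
position: [0.5155, -0.0423, 0.19]
tool_rot: [-0.704, 0.061, -0.059, 0.705]
ft_force: [0.0, 0.0, -1.1]
grip_width: 0.0276
```

Run:
```python
from h import *
st(); p=eyes.camera_params("wrist"); im=eyes.camera("wrist"); pickle.dump(p,open("w13.pkl","wb"))
cv2.imwrite("pics/w13.png",cv2.resize(im[:,:,::-1],None,fx=1.4,fy=1.4,interpolation=cv2.INTER_CUBIC))
st();plan([(.5165,-.0437,.14,80.1),(.5165,-.0437,.125,80.1,4)],0,vmax=20)
```

```text
t 23.9 p [ 0.5155 -0.0423  0.19  ] yaw 80.29 down 1.0 [-0.002   0.0009] F [ 0.   0.  -1.1] w 0.0276
t 23.95 p [ 0.5156 -0.0422  0.1902] yaw 80.31 down 1.0 [-0.0016  0.0007] F [-0.4  0.2 -1.7] w 0.0274
7
[[0,0,0.17,0,0,0,0],[0,0.01,0.17,-0.01,0,0.001,0],[0,0.002,0.162,-0.004,0,0,0],[0,0,0.04,0,0,0,0],[0,0,0.04,0,0,0,0],[0,0,0.03,0,0,0,0],[0,0,0.04,0,0,0,0]]
end [ 0.5165 -0.0437  0.125 ] 80.1
```

View pics/w13.png

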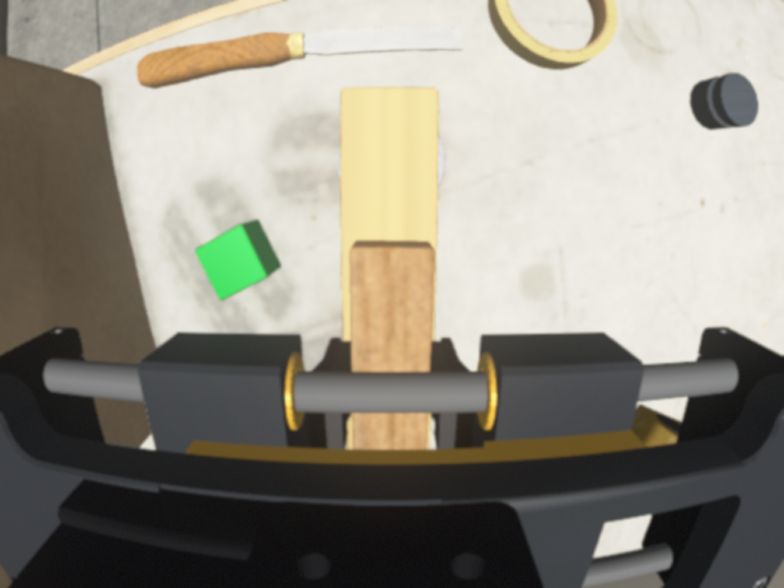

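Run:
```python
from h import *
p=pickle.load(open("w13.pkl","rb")); f=lambda u:((u[0]+.5)/1.4-.5,(u[1]+.5)/1.4-.5)
o=robot.get_obs(); M=R.from_quat(o["tool_rot"]).as_matrix()
for u in [(342,88),(438,88),(342,230),(438,230)]: print((M.T@(onz(p,f(u),.094,True)-np.array([.5155,-.0423,.19]))).round(4))
for u in [(351,246),(435,246)]: print("off",(M.T@(onz(p,f(u),.19-.0285+.019,True)-np.array([.5155,-.0423,.19]))).round(4))
```

```text
[-0.118   0.0962 -0.0244]
[-0.118   0.0962  0.0243]
[-0.0442  0.0961 -0.0247]
[-0.0442  0.0961  0.0246]
off [-0.0473  0.0096 -0.0127]
off [-0.0473  0.0096  0.0146]
```

play_rows(
  series=[
    [0,0.01,0.17,0,0,0,0],
    [0,0,0.17,-0.01,0,0,0],
    [0,0,0.16,0,0,0,0],
    [0,0,0.05,0,0,0,0],
    [0,0,0.04,0,0,0,0],
    [0,0,0.03,0,0,0,0],
    [0,0,0.02,0,0,0,0],
    [0,0,0,0,0,0,0],
    [0,0,0,0,0,0,0],
    [0,0,0,0,0,0,0],
  ],
)

```text
time: 24.78
position: [0.5178, -0.0447, 0.127]
tool_rot: [0.705, -0.06, 0.061, -0.704]
ft_force: [0.7, 0.9, -1.4]
grip_width: 0.0275
```

play_rows(
  series=[
    [0,0,0.01,0,0,0,0],
    [0,0,0,0,0,0,0],
    [0,0,0,0,0,0,0],
  ],
)

```text
time: 25.03
position: [0.5175, -0.0447, 0.1256]
tool_rot: [0.705, -0.06, 0.06, -0.705]
ft_force: [0.8, 0.1, -1.5]
grip_width: 0.0277
```

play_rows(
  series=[
    [0,0,0.01,0,0,0,0],
    [0,0,0.01,0,0,0,0],
    [0,0,0,0,0,0,0],
    [0,0,0,0,0,0,0],
  ],
)

```text
time: 25.37
position: [0.5173, -0.0446, 0.1233]
tool_rot: [-0.705, 0.06, -0.06, 0.705]
ft_force: [0.2, -0.2, -0.8]
grip_width: 0.0274
```

play_rows(
  series=[
    [0,0,0.01,0,0,0,0],
    [0,0,0,0,0,0,0],
    [0,0,0,0,0,0,0],
  ],
)

```text
time: 25.62
position: [0.5176, -0.0447, 0.1226]
tool_rot: [0.705, -0.06, 0.06, -0.705]
ft_force: [0.2, 0.2, -0.2]
grip_width: 0.0276
```

play_rows(
  series=[
    [0,0,0.005,0,0,0,0],
    [0,0,0,0,0,0,0],
    [0.55,0,0,0,0,0,0],
    [0.55,0,0,0,0,0,0],
    [0.55,0,0,0,0,0,0],
    [0.55,0,0,0,0,0,0],
    [0.8,0,-0.1,0,0,0,0],
    [1,0,-0.3,0,0,0,0],
    [1,0,-0.3,0,0,0,0],
    [1,0,-0.3,0,0,0,0],
  ],
)

```text
time: 26.45
position: [0.517, -0.0445, 0.2233]
tool_rot: [-0.704, 0.061, -0.06, 0.705]
ft_force: [0.9, -0.2, -0.6]
grip_width: 0.067
```

Run:
```python
from h import *
st()
plan([(.412,.2475,.21,80)],1)
```

```text
t 26.45 p [ 0.517  -0.0445  0.2233] yaw 80.22 down 1.0 [-0.0012  0.0004] F [ 0.9 -0.2 -0.6] w 0.067
9
[[1,-0.17,0.02,0.3,0,0,0],[1,-0.17,0.01,0.3,0,0,0],[1,-0.17,0.02,0.3,0,0,0],[1,-0.17,0.01,0.3,0,0,0],[1,-0.17,0.02,0.3,0,0,0],[1,-0.17,0.01,0.3,0,0,0],[1,-0.17,0.02,0.3,0,0,0],[1,-0.17,0.01,0.3,0,0.001,0],[1,-0.172,0.015,0.299,0,0,0]]
end [0.412  0.2475 0.21  ] 80.0
```

play_rows(
  series=[
    [1,-0.17,0.02,0.3,0,0,0],
    [1,-0.17,0.01,0.3,0,0,0],
    [1,-0.17,0.02,0.3,0,0,0],
    [1,-0.17,0.01,0.3,0,0,0],
    [1,-0.17,0.02,0.3,0,0,0],
    [1,-0.17,0.01,0.3,0,0,0],
    [1,-0.17,0.02,0.3,0,0,0],
    [1,-0.17,0.01,0.3,0,0,0],
    [1,-0.17,0.02,0.3,0,0,0],
    [1,0,0,0,0,0,0],
    [1,0,0,0,0,0,0],
    [1,0,0,0,0,0,0],
  ],
)

```text
time: 27.45
position: [0.4127, 0.2473, 0.2084]
tool_rot: [0.705, -0.06, 0.06, -0.704]
ft_force: [0.6, -0.1, 0.3]
grip_width: 0.0875
```

Run:
```python
from h import *
st(); p=eyes.camera_params("wrist"); im=eyes.camera("wrist"); pickle.dump(p,open("w14.pkl","wb"))
cv2.imwrite("pics/w14.png",cv2.resize(im[:,:,::-1],None,fx=1.4,fy=1.4,interpolation=cv2.INTER_CUBIC))
for n in ["scene","side"]: cv2.imwrite(f"pics/{n}5.png",eyes.camera(n)[:,:,::-1])
a=cv2.imread("pics/scene5.png")[190:300,220:370]; b=cv2.imread("pics/side5.png")[190:300,250:400]
cv2.imwrite("pics/ab5.png",cv2.resize(np.hstack([a,b]),None,fx=2.66,fy=2.66,interpolation=cv2.INTER_CUBIC))
st()
```

```text
t 27.45 p [0.4127 0.2473 0.2084] yaw 80.27 down 1.0 [ 0.0008 -0.0003] F [ 0.6 -0.1  0.3] w 0.0875
t 27.6 p [0.4133 0.2463 0.2082] yaw 80.1 down 1.0 [ 0.0005 -0.0001] F [ 0.3 -0.6  0.4] w 0.0868
```

View pics/w14.png

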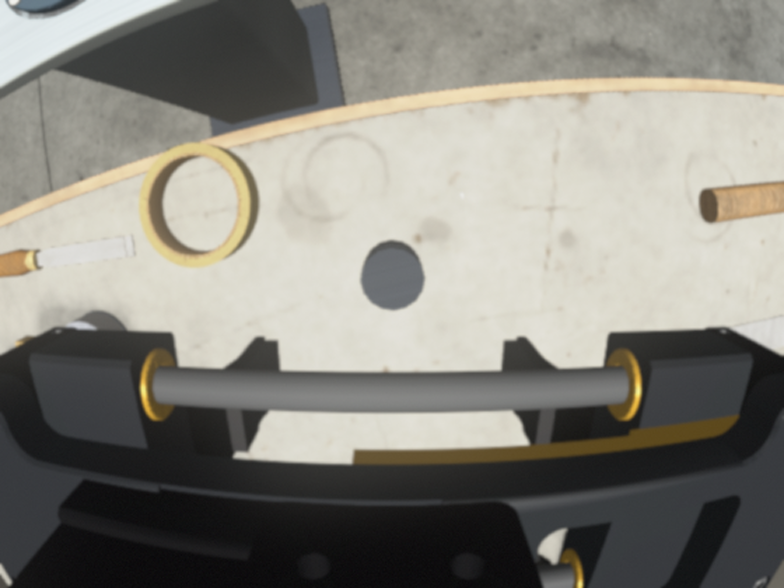

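View pics/ab5.png

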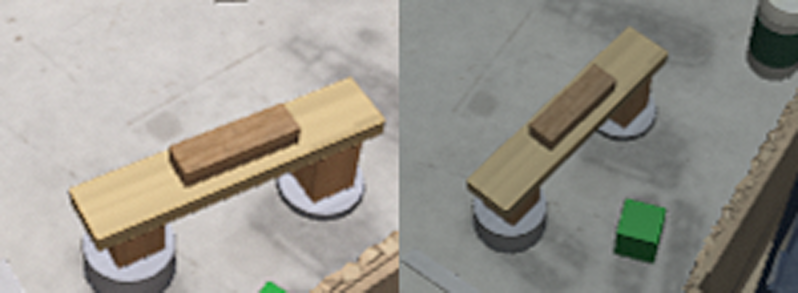

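The offcut lies centred along the plank. The weight's top is at (361–424, 240–310).

Run:
```python
from h import *
P,g=arc("w14.pkl",[(361,275),(424,275),(371,250),(393,240),(415,250),(371,299),(415,300),(394,310)],.044); print("weight",g(.022),np.linalg.norm(P-g(.022),axis=1).round(4))
s=eyes.camera_params("scene");d=eyes.camera_params("side")
def q(k,P):
    P=np.array(P);e=np.roll(P,-1,0)-P
    print(k,P.mean(0).round(4),np.linalg.norm(e,axis=1).round(3),np.degrees(np.arctan2(e[:,1],e[:,0])).round(1))
q("off scene",[onz(s,(u/2.66+220,v/2.66+190),.113)[:2] for u,v in [(170,151),(289,102),(300,124),(182,174)]])
q("off side",[onz(d,((u-399)/2.66+250,v/2.66+190),.113)[:2] for u,v in [(530,127),(597,65),(614,78),(548,138)]])
w=g(.022)
plan([(w[0]+.0005,w[1],.1,80),(w[0]+.0005,w[1],.030,80,5)],1)
```

```text
weight [0.40667231 0.25025053] [0.0215 0.021  0.0227 0.024  0.0227 0.0222 0.0229 0.0243]
off scene [ 0.5182 -0.0468] [0.1   0.022 0.098 0.022] [  -9.1 -109.3  171.1   75.6]
off side [ 0.5142 -0.0477] [0.096 0.022 0.093 0.02 ] [ -10.5 -103.   168.6   85.2]
9
[[1,-0.02,0.27,0.01,0,0,0],[1,-0.02,0.27,0.01,0,0,0],[1,-0.01,0.27,0,0,0,0],[1,-0.017,0.272,0.008,0,0.001,0],[1,0,0.14,0,0,0,0],[1,0,0.14,0,0,0,0],[1,0,0.14,0,0,0,0],[1,0,0.14,0,0,0,0],[1,-0.001,0.14,0,0,0,0]]
end [0.4071 0.2502 0.03  ] 79.9
```

play_rows(
  series=[
    [1,-0.02,0.27,0.01,0,0,0],
    [1,-0.01,0.27,0,0,0,0],
    [1,-0.01,0.27,0,0,0,0],
    [1,-0.01,0.27,0.01,0,0,0],
    [1,0,0.14,0,0,0,0],
    [1,0,0.14,0,0,0,0],
    [1,0,0.14,0,0,0,0],
    [1,0,0.14,0,0,0,0],
    [1,0,0.14,0,0,0,0],
    [1,0,0,0,0,0,0],
    [1,0,0,0,0,0,0],
  ],
)

```text
time: 28.52
position: [0.4082, 0.2492, 0.0295]
tool_rot: [0.705, -0.062, 0.06, -0.704]
ft_force: [-0.4, -0.7, 0.2]
grip_width: 0.0872
```

Run:
```python
from h import *
st(); p=eyes.camera_params("wrist"); im=eyes.camera("wrist"); pickle.dump(p,open("w15.pkl","wb"))
cv2.imwrite("pics/w15.png",cv2.resize(im[:,:,::-1],None,fx=1.4,fy=1.4,interpolation=cv2.INTER_CUBIC))
```

```text
t 28.52 p [0.4082 0.2492 0.0295] yaw 80.11 down 1.0 [-0.0015 -0.0006] F [-0.4 -0.7  0.2] w 0.0872
```

View pics/w15.png

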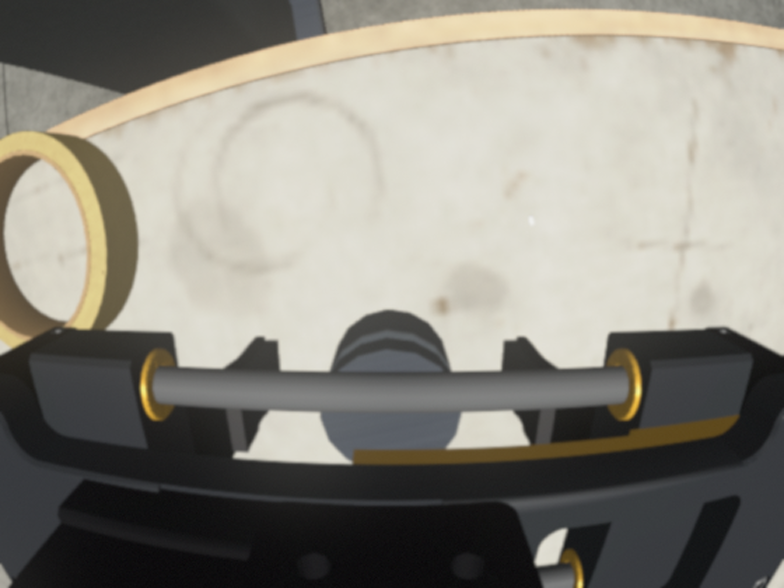

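Run:
```python
from h import *
p=pickle.load(open("w15.pkl","rb")); f=lambda u:((u[0]+.5)/1.4-.5,(u[1]+.5)/1.4-.5)
o=robot.get_obs(); M=R.from_quat(o["tool_rot"]).as_matrix()
for u,z in [((391,349),.044),((391,311),0)]: print((M.T@(onz(p,f(u),z,True)-np.array([.4082,.2492,.0295]))).round(4))
st()
```

```text
[-0.0208 -0.0145  0.0003]
[-0.0197  0.0295  0.0004]
t 28.57 p [0.4085 0.2496 0.0301] yaw 80.13 down 1.0 [-0.0001 -0.0001] F [0.4 0.  0.1] w 0.0871
```

play_rows(
  series=[
    [0,0,0,0,0,0,0],
    [0,0,0,0,0,0,0],
    [0,0,0,0,0,0,0],
    [0,0,0,0,0,0,0],
    [0,0,0,0,0,0,0],
    [0,0,0,0,0,0,0],
    [0,0,0,0,0,0,0],
    [0,0,0,0,0,0,0],
    [0,0,0,0,0,0,0],
  ],
  grip_force=40,
)

```text
time: 29.32
position: [0.4078, 0.2502, 0.03]
tool_rot: [0.705, -0.06, 0.06, -0.704]
ft_force: [-0.9, -0.4, 2.1]
grip_width: 0.0431
```

Run:
```python
from h import *
st(); p=eyes.camera_params("wrist"); im=eyes.camera("wrist"); pickle.dump(p,open("w16.pkl","wb"))
cv2.imwrite("pics/w16.png",cv2.resize(im[:,:,::-1],None,fx=1.4,fy=1.4,interpolation=cv2.INTER_CUBIC))
plan([(.408,.249,.21,80.1),(.517,-.0445,.21,80.1)],0,vmax=28)
```

```text
t 29.32 p [0.4078 0.2502 0.03  ] yaw 80.22 down 1.0 [-0.0003 -0.0001] F [-0.9 -0.4  2.1] w 0.0431
19
[[0,0,-0.26,0,0,0,0],[0,0,-0.26,0,0,0,0],[0,0,-0.26,0,0,0,0],[0,0,-0.25,0,0,0,0],[0,0,-0.26,0,0,0,0],[0,0,-0.25,-0.01,0,0,0],[0,0.003,-0.26,-0.002,0,0.001,0],[0,0.13,0,-0.23,0,0,0],[0,0.13,0,-0.22,0,0,0],[0,0.13,0,-0.23,0,0,0],[0,0.13,0,-0.22,0,0,0],[0,0.13,0,-0.23,0,0,0]]
[[0,0.13,0,-0.22,0,0,0],[0,0.13,0,-0.23,0,0,0],[0,0.13,0,-0.22,0,0,0],[0,0.14,0,-0.23,0,0,0],[0,0.13,0,-0.22,0,0,0],[0,0.14,0,-0.23,0,0,0],[0,0.132,0,-0.222,0,0,0]]
end [ 0.517  -0.0445  0.21  ] 80.0
```

View pics/w16.png

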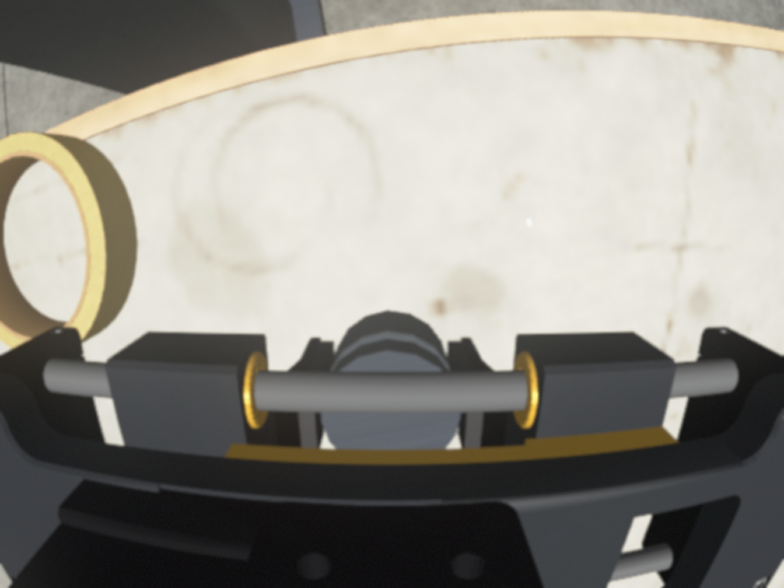

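play_rows(
  series=[
    [0,0,-0.15,0,0,0,0],
    [0,0,-0.26,0,0,0,0],
    [0,0,-0.26,0,0,0,0],
    [0,0,-0.25,0,0,0,0],
    [0,0,-0.26,0,0,0,0],
    [0,0,-0.25,-0.01,0,0,0],
    [0,0,-0.26,0,0,0,0],
    [0,0,-0.1,0,0,0,0],
    [0,0.13,0,-0.23,0,0,0],
    [0,0.13,0,-0.22,0,0,0],
    [0,0.13,0,-0.23,0,0,0],
    [0,0.13,0,-0.22,0,0,0],
  ],
)

```text
time: 30.37
position: [0.4429, 0.1508, 0.2084]
tool_rot: [0.705, -0.061, 0.059, -0.704]
ft_force: [0.1, 0.1, -3.4]
grip_width: 0.0432
```

play_rows(
  series=[
    [0,0.13,0,-0.23,0,0,0],
    [0,0.13,0,-0.22,0,0,0],
    [0,0.13,0,-0.23,0,0,0],
    [0,0.13,0,-0.22,0,0,0],
    [0,0.14,0,-0.23,0,0,0],
    [0,0.13,0,-0.22,0,0,0],
    [0,0.14,0,-0.23,0,0,0],
    [0,0.13,0,-0.22,0,0,0],
    [0,0,0,0,0,0,0],
    [0,0,0,0,0,0,0],
    [0,0,0,0,0,0,0],
    [0,0,0,0,0,0,0],
  ],
)

```text
time: 31.37
position: [0.5163, -0.0426, 0.2083]
tool_rot: [-0.704, 0.061, -0.059, 0.705]
ft_force: [0.5, -0.3, -3.3]
grip_width: 0.0429
```

Run:
```python
from h import *
st(); p=eyes.camera_params("wrist"); im=eyes.camera("wrist"); pickle.dump(p,open("w17.pkl","wb"))
cv2.imwrite("pics/w17.png",cv2.resize(im[:,:,::-1],None,fx=1.4,fy=1.4,interpolation=cv2.INTER_CUBIC))
st(); plan([(.5173,-.0438,.16,80.1),(.5173,-.0438,.146,80.1,4)],0,vmax=18)
```

```text
t 31.37 p [ 0.5163 -0.0426  0.2083] yaw 80.26 down 1.0 [-0.0025  0.0011] F [ 0.5 -0.3 -3.3] w 0.0429
t 31.42 p [ 0.5166 -0.0425  0.2085] yaw 80.28 down 1.0 [-0.0018  0.0008] F [-0.4  0.  -3.9] w 0.0432
7
[[0,0,0.16,0,0,0,0],[0,0.01,0.16,-0.01,0,0.001,0],[0,0,0.165,-0.002,0,0,0],[0,0,0.04,0,0,0,0],[0,0,0.03,0,0,0,0],[0,0,0.04,0,0,0,0],[0,0.001,0.03,0,0,0,0]]
end [ 0.5173 -0.0438  0.146 ] 80.1
```

View pics/w17.png

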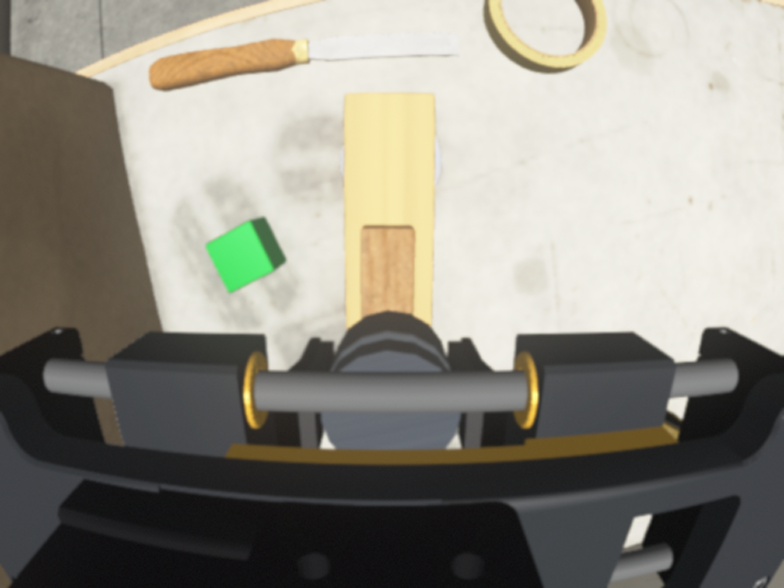

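Run:
```python
from h import *
p=pickle.load(open("w17.pkl","rb")); f=lambda u:((u[0]+.5)/1.4-.5,(u[1]+.5)/1.4-.5)
o=robot.get_obs(); M=R.from_quat(o["tool_rot"]).as_matrix()
for u,z in [((361,229),.113),((414,229),.113),((345,94),.094),((435,94),.094)]: print((M.T@(onz(p,f(u),z,True)-np.array([.5163,-.0426,.2083]))).round(4))
```

```text
[-0.0446  0.0954 -0.0148]
[-0.0446  0.0954  0.0123]
[-0.1185  0.1145 -0.0246]
[-0.1184  0.1145  0.0246]
```

play_rows(
  series=[
    [0,0.005,0.16,0,0,0,0],
    [0,0.005,0.16,-0.01,0,0,0],
    [0,0,0.16,0,0,0,0],
    [0,0,0.04,0,0,0,0],
    [0,0,0.03,0,0,0,0],
    [0,0,0.03,0,0,0,0],
    [0,0,0.02,0,0,0,0],
    [0,0,0,0,0,0,0],
    [0,0,0,0,0,0,0],
    [0,0,0,0,0,0,0],
  ],
)

```text
time: 32.25
position: [0.5188, -0.0449, 0.1495]
tool_rot: [0.705, -0.06, 0.061, -0.704]
ft_force: [0.3, 0.1, -3.4]
grip_width: 0.043
```

play_rows(
  series=[
    [0,0,0.01,0,0,0,0],
    [0,0,0,0,0,0,0],
    [0,0,0,0,0,0,0],
  ],
)

```text
time: 32.5
position: [0.5185, -0.0449, 0.1481]
tool_rot: [0.705, -0.06, 0.06, -0.705]
ft_force: [0.8, -0.2, -3.0]
grip_width: 0.0432
```

play_rows(
  series=[
    [0,-0.012,0.01,0.006,0,0,0],
    [0,0,0.015,0,0,0,0],
    [0,0,0.01,0,0,0,0],
    [0,0,0,0,0,0,0],
    [0,0,0,0,0,0,0],
  ],
)

```text
time: 32.92
position: [0.5173, -0.044, 0.1443]
tool_rot: [-0.704, 0.06, -0.06, 0.705]
ft_force: [-0.6, -0.4, -3.7]
grip_width: 0.0434
```

play_rows(
  series=[
    [0,0,0.01,0,0,0,0],
    [0,0,0,0,0,0,0],
    [0,0,0,0,0,0,0],
  ],
)

```text
time: 33.17
position: [0.5174, -0.044, 0.1434]
tool_rot: [-0.705, 0.06, -0.06, 0.705]
ft_force: [-0.8, -0.6, -3.2]
grip_width: 0.0428
```

play_rows(
  series=[
    [0,0,0.01,0,0,0,0],
    [0,0,0,0,0,0,0],
    [0,0,0,0,0,0,0],
  ],
)

```text
time: 33.42
position: [0.5175, -0.0441, 0.143]
tool_rot: [0.705, -0.06, 0.06, -0.704]
ft_force: [-0.7, -0.5, 3.4]
grip_width: 0.0433
```

play_rows(
  series=[
    [0.7,0,0,0,0,0,0],
    [0.7,0,0,0,0,0,0],
    [0.7,0,0,0,0,0,0],
    [0.7,0,0,0,0,0,0],
    [0.8,0,-0.08,0,0,0,0],
    [0.9,0,-0.15,0,0,0,0],
    [0.9,0,-0.25,0,0,0,0],
    [0.9,0,-0.25,0,0,0,0],
    [0.9,0,-0.25,0,0,0,0],
  ],
)

```text
time: 34.17
position: [0.5172, -0.044, 0.2418]
tool_rot: [-0.705, 0.06, -0.06, 0.705]
ft_force: [0.7, -0.1, -0.5]
grip_width: 0.0774
```

Run:
```python
from h import *
st()
plan([(.5,.2,.26,80)],0.9)
```

```text
t 34.17 p [ 0.5172 -0.044   0.2418] yaw 80.21 down 1.0 [-0.0003  0.0001] F [ 0.7 -0.1 -0.5] w 0.0774
7
[[0.9,-0.08,-0.03,0.34,0,0,0],[0.9,-0.08,-0.03,0.34,0,0,0],[0.9,-0.08,-0.02,0.34,0,0,0],[0.9,-0.09,-0.03,0.34,0,0,0],[0.9,-0.08,-0.02,0.34,0,0,0],[0.9,-0.09,-0.03,0.34,0,0.001,0],[0.9,-0.085,-0.021,0.335,0,0,0]]
end [0.5  0.2  0.26] 80.0
```

play_rows(
  series=[
    [0.9,0.1,-0.25,0,0,0,0],
    [0.9,0.2,-0.25,0,0,0,0],
    [0.9,0.2,-0.25,0,0,0,0],
    [0.9,0.2,-0.15,0,0,0,0],
    [0.9,0,0,0,0,0,0],
    [0.9,0,0,0,0,0,0],
    [0.9,0,0,0,0,0,0],
    [0.9,0,0,0,0,0,0],
  ],
)

```text
time: 34.83
position: [0.5844, -0.0553, 0.3289]
tool_rot: [-0.704, 0.062, -0.059, 0.705]
ft_force: [0.3, -0.9, -1.1]
grip_width: 0.0784
```

Run:
```python
from h import *
st(); p=eyes.camera_params("wrist"); im=eyes.camera("wrist"); pickle.dump(p,open("w18.pkl","wb"))
cv2.imwrite("pics/w18.png",cv2.resize(im[:,:,::-1],None,fx=1.4,fy=1.4,interpolation=cv2.INTER_CUBIC))
```

```text
t 34.83 p [ 0.5844 -0.0553  0.3289] yaw 80.22 down 1.0 [-0.0043  0.0012] F [ 0.3 -0.9 -1.1] w 0.0784
```

View pics/w18.png

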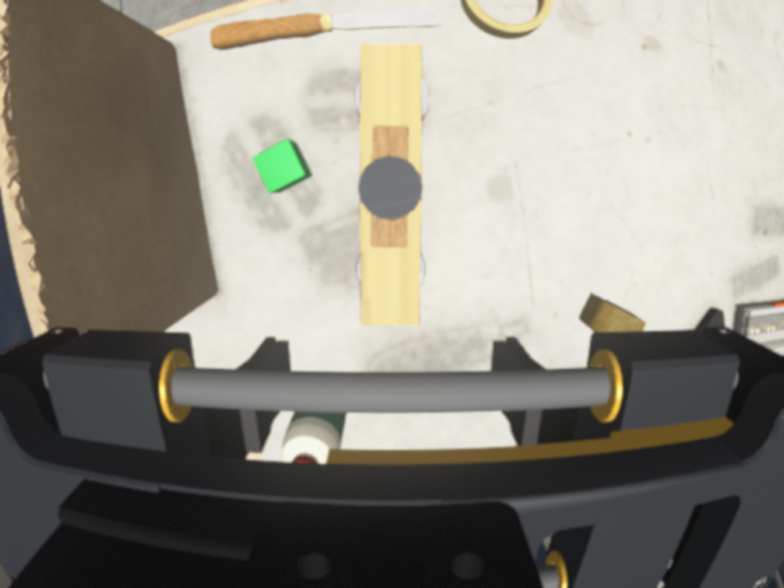

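The view from above shows the finished stack: plank rows 44–325, offcut rows 126–246, weight centre (390,187), feet just visible at (392,100) and (392,268).

Run:
```python
from h import *
p=pickle.load(open("w18.pkl","rb")); f=lambda u:((u[0]+.5)/1.4-.5,(u[1]+.5)/1.4-.5)
g=lambda u,z:onz(p,f(u),z,True)[:2]
P=np.array([g(u,.094) for u in [(362,44),(422,44),(420,325),(361,325)]]);print("plank",P.mean(0).round(4),np.linalg.norm(P[1]-P[2]))
P=np.array([g(u,.113) for u in [(373,126),(409,126),(408,246),(371,246)]]);print("off",P.mean(0).round(4),np.linalg.norm(P[1]-P[2]))
P=np.array([g(u,.157) for u in [(359,187),(422,187),(390,155),(390,219)]]);print("weight",P.mean(0).round(4))
hf=(g((356,100),.034)+g((429,100),.034))/2; lf=(g((357,268),.010)+g((425,268),.010))/2; print("feet",hf,lf,(hf+lf)/2, np.linalg.norm(hf-lf))
plan([(.5,.2,.33,80)],0.9)
```

```text
plank [ 0.5165 -0.0426] 0.23762667943984164
off [ 0.5179 -0.0437] 0.09365857938072285
weight [ 0.5187 -0.0439]
feet [ 0.43625362 -0.02736629] [ 0.59953183 -0.05681808] [ 0.51789272 -0.04209218] 0.16591317922134682
8
[[0.9,-0.16,0,0.3,0,0,0],[0.9,-0.16,0,0.3,0,0,0],[0.9,-0.16,0,0.3,0,0,0],[0.9,-0.16,0,0.29,0,0,0],[0.9,-0.16,0,0.3,0,0,0],[0.9,-0.16,0,0.29,0,0,0],[0.9,-0.15,0,0.3,0,0.001,0],[0.9,-0.158,-0.004,0.293,0,0,0]]
end [0.5  0.2  0.33] 80.0
```

play_rows(
  series=[
    [0.9,-0.16,0,0.3,0,0,0],
    [0.9,-0.16,0,0.3,0,0,0],
    [0.9,-0.16,0,0.3,0,0,0],
    [0.9,-0.16,0,0.29,0,0,0],
    [0.9,-0.16,0,0.3,0,0,0],
    [0.9,-0.16,0,0.29,0,0,0],
    [0.9,-0.15,0,0.3,0,0,0],
    [0.9,-0.16,0,0.29,0,0,0],
    [0.9,0,0,0,0,0,0],
    [0.9,0,0,0,0,0,0],
  ],
)

```text
time: 35.72
position: [0.4997, 0.2004, 0.3297]
tool_rot: [0.705, -0.06, 0.058, -0.704]
ft_force: [0.1, -0.6, 0.2]
grip_width: 0.078
```

Run:
```python
from h import *
for n in ["scene","side"]: cv2.imwrite(f"pics/{n}6.png",eyes.camera(n)[:,:,::-1])
a=cv2.imread("pics/scene6.png")[150:310,220:420]; b=cv2.imread("pics/side6.png")[150:310,240:440]
cv2.imwrite("pics/ab6.png",cv2.resize(np.hstack([a,b]),None,fx=2,fy=2,interpolation=cv2.INTER_CUBIC))
st()
```

```text
t 35.82 p [0.5011 0.1987 0.33  ] yaw 80.23 down 1.0 [-0.001  -0.0009] F [-0.9 -1.  -0.2] w 0.0782
```

View pics/ab6.png

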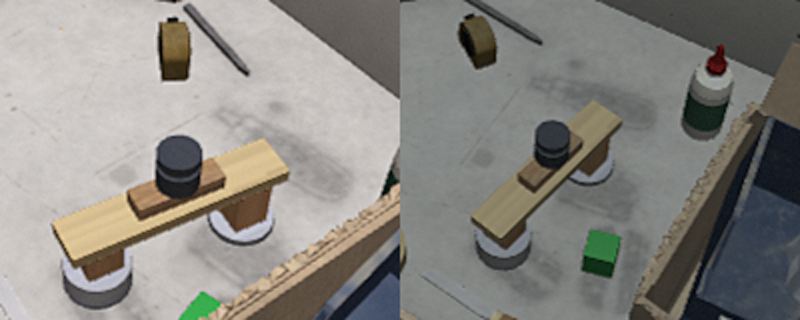

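The bridge is complete in both views. The weight stands at (178,165) and (551,142) in the crop, and the tape measure, glue bottle and green block are untouched. Handing in.

```bash
python3 -c "
from rig import ticket
print(ticket.hand_in())"
```

```text
the job is handed in; nothing more can be done
None
```

The bridge is built and handed in at about 36 s of the 106 s allowed. I placed the pieces in the order asked: tall block on the low foot, short block on the high foot, plank across both, offcut along its middle, and the steel weight upright on the offcut.

- **Final check from above:** the plank, offcut and weight centres all lie within about 2 mm of the midpoint between the feet, and the plank runs in line with them. The gripper was clear of everything at hand-in.
- **Bystanders:** the glue bottle, tape measure and green block look untouched in the last pictures.
- **Disagreements:** the three cameras differed by a few millimetres, up to about 8 mm on the plank before I picked it up. The last view also put the feet 166 mm apart instead of about 170 mm, so I trust the centring only to about 2–3 mm.
- **Not measured:** I judged that the two block tops came level from the views and from the heights at which the pieces touched down.

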